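Index the inspection stand and lean a brake disc on its rest

TASK

Lift the sprung plunger of the indexing stand, swing the head clockwise (seen from above) out of its parking slot, and let the plunger drop fully home in the single narrow notch of the index sector, so that the head is locked. Then take the larger brake disc from the wire rack and lean it on the head's sloped rest, edge on the two bars and back flat against the plate; set it down before letting go, do not drop it. Leave the small disc and everything else where it is.

Things in the scene. Friction and masses are not known exactly. Their poses are not given: they have to be found in the camera images.
- stand: Indexing stand: grey round foot, 200 mm diameter, fixed to the table. Origin on the table, on the vertical axis about which the head turns. Beside the foot, on the plunger's side, sits a curved steel rail (the index sector), 118 to 152 mm from the axis. The stand's own x is roughly where the rest faces once the head is locked in the notch.
- rail (a point): Nominal place of the narrow notch, on the rail's flat top, 55 mm above the table. The notch is 20 mm wide; counter-clockwise of it come 110 mm of unbroken rail, then the 97 mm long parking slot where the plunger starts; clockwise 60 mm of rail. The rail is clamped a little differently each time: the true notch lies up to 0.12 rad (16 mm) either way along the arc, so feel or look for it.
- head (a joint): Angle of the head (rad), counter-clockwise positive from above; range -1.65 to 0.40. Within 0.15 of 0 at the start, loose in the parking slot; about -1.25 (give or take 0.12) in the notch. Light friction. World heading of the rest = stand's yaw + 1.25 + this value; the plunger is 135 mm from the axis on the side away from where the rest faces.
- plunger (a joint): How far the sprung plunger is lifted (m): 0 = fully home, 0.012 = its tip rides on top of the rail, 0.025 = fully raised. The spring presses it down with 4 N (home) to 6.5 N (raised). Its round-ended tip is 16 mm thick and strikes the rail's ends if the head is turned with the plunger down.
- knob (a point): Centre of the plunger's black round knob, 34 mm diameter, 30 mm tall, upright, 118 mm above the table when home; it spins freely on its stem, and the head's arm lies 33 mm below this point. Its x axis points from the knob to the stand's axis and on to where the rest faces.
- rest (a point): Sloped rest on the head: plate 126 mm wide, leaning back 0.35 rad, reaching 100 mm up from the origin; two bars 12 mm thick, 90 mm apart, stick out square to it, with stops turned up 22 mm (30 mm free gap). Origin: plate's front face, midway between the bars, on their centre line, 100 mm above the table. x out of the plate, z up its slope. The leaned disc's centre is at (3, 0, 79) mm here.
- disc: The larger steel brake disc, 170 mm diameter, 6 mm thick, 72 mm centre hole, about 0.55 kg. Stands upright in one of the two slots of the wire rack (either one). Origin: its centre. x: the disc's axis; it may have rolled about it.
- disc_small: The smaller brake disc, 120 mm diameter, 6 mm thick, standing in the other slot, 70 mm away. Origin: its centre, x: its axis. To be left alone.
- rack: Wire rack fixed to the table, 172 x 130 mm. Origin: centre of its underside. Two bars along its x, 30 mm up and 90 mm apart, carry the discs; pairs of thin pins up to 91 mm high hold them upright in slots 9 mm wide at x = -35 and +35 mm. The large disc's top is 194 mm above the table, the small one's 138 mm.
- bottle: White plastic bottle, 66 mm diameter, 200 mm tall, upright. Origin: centre of its underside. To be left alone.
- jar: Small round steel tin, 60 mm diameter, 75 mm tall. Origin: centre of its underside. To be left alone.
- wrench: Open-ended steel wrench 150 mm long lying along its own x. To be left alone.
- screwdriver: Screwdriver 180 mm long lying along its own x. To be left alone.
- sprocket: Dark steel sprocket, 104 mm diameter, 8 mm thick, lying flat. To be left alone.
There are look-alikes about, which are no part of the job. Leave any orange or purple look-alike of the disc alone.

How it is judged:
By the outcome, as a careful person would: the job done as asked, in the order asked, and still so for the second after the job is handed in, with the robot touching nothing.
It also fails if it takes over 62 s, if anything falls off the work surface, if the arm or the gripper's body presses on something with over 40 N, if the wrist force passes 120 N, or if a joint passes its speed limit or range.

ROBOT

A 6-joint arm with a two-finger parallel gripper is mounted at the origin on the work surface. World frame = base frame: x ahead of the robot, y to its left, z up, the work surface at z = 0. Lengths are in m, angles in degrees, forces in N, time in s.
With the tool pointing down it reaches from about 0.4 to 0.825 m from the base axis. Payload 7 kg.
Tool frame: the origin (TCP) lies midway between the tips of the shut fingers; the grasp point (between the pads) lies 19 mm behind it; z points along the fingers, y is the line along which they close (so a half turn about z gives the same grasp; the last joint's range is limited). The gripper opens to 88 mm and grips with 3 to 60 N. Pads are 19 mm wide; open, the fingers measure 130 mm over their backs; the gripper's body (78 mm by 193 mm) begins 47 mm behind the grasp point.
Start: joints at [-59.639, 20.546, 0.682, 0, -70.136, -16.507], TCP at [0.162, -0.655, 0.19] pointing down, gripper open.
Joint ranges: [-176.03, 176.03], [-82.01, 121.73], [-58.28, 71.71], [-173.87, 95.51], [-174.79, -0.11], [-173.66, 173.66]. Speed limits (degrees/s): [136.94, 136.94, 172.46, 180, 180, 180].

INTERFACE

Orientations are given as [roll, pitch, yaw] about the fixed x, y, z axes, in that order (R = Rz(yaw) Ry(pitch) Rx(roll)).
In Python, from plant import get_state, optics, order gives the robot as it stands. The module is installed in compiled form; this text tells all that it offers.
- The arm moves only by the tool send_rows, never from a script. Its argument "moves" is a list of rows, each an object with "slide": the shift along the tool's x, y, z as a fraction of full scale, a list of three; "turn": the turn about the tool's z as a fraction of full scale; "gripper": the opening, from 0 (shut) to 1 (fully open). A call has exactly 5 rows; each row is the pose to reach, as a shift and turn from the pose commanded when the call began, along the tool's axes at that moment; what a row does not reach only later rows make up. Full scale, the value 1, is 150 mm for a shift and 90 degrees for a turn. A row lasts 1/12 s, in which the tool goes at most 41.7 mm and 7.16 degrees, less where a joint would pass 70% of its speed; a pose out of reach is approached as far as the arm can. A call with a number of a shift or a turn outside -1 to 1 is refused whole. A call with a gripper value outside its range is refused whole. The fingers move at their own pace and stop on an object; "newtons" is the grip in N (left out, the last holds). Time passes only in rows, so rows that repeat a pose let the fingers close, or fill a call up. It gives the time, the measured TCP pose, the force, the opening and the grip force at its end, in the units of the state.
- get_state(): the state, without advancing time (a new reading comes with each control period).
- optics.capture(name): name is "side" or "top"; returns a dict with "img" (420x560x3 uint8, red, green, blue), "intrinsics" (3x3 intrinsics, pixels), "origin" and "attitude" of the camera in the world. Camera axes: x right, y down, z forward; pixel columns grow to the right and rows downward; lengths in m; the calibration is good to about 2 mm. A picture is of the moment at which its call begins. There is no depth.
- order.close_job(): hands the job in; it is judged then, once.
Trained networks look in the newest picture that a camera, given by its name, has taken for a name from the list of things; names that differ only in an ending like _2 or _b are one class to them, and where a whole thing is asked for, a point or a joint stands for the part that bears it (a point fixed in the world has none). Each returns a list of dicts, best first, with "p" (0 to 1); they miss things now and then, are a little off and sometimes report something else, mostly with a low value. They report only what shows in the picture. A call takes as long as a camera call. They do not tell look-alikes from the thing itself.
- optics.look_for(camera, name): "location" ([x, y, z] in m, in world coordinates, good to about 4 mm: the middle of the surface that is visible of it).
The state is a dict: "time_s": time; "joints": joint angles; "qd": joint speeds; "joint_torque": joint torques, N m; "tcp_pos": TCP position; "eef_rot": TCP orientation; "contact_force": force on the tool from outside, world axes, zero at the start; "moment": the same for the moment, N m; "gripper_width": finger opening in m; "gripper_force": force on a finger pad.
Only numpy, scipy, OpenCV 4.12 (cv2) and the standard library are available. Lean on these libraries where they do the work, as an engineer would, in place of code of your own. Each camera call takes 0.05 s, during which the arm holds its last target. There are 200 camera calls.

## Working session

There is one attempt and no reset: what is moved stays moved. The work goes in short steps, Python scripts to look and compute and a tool call to move; the robot and the scene stay as the last step left them, time stands still between calls to the robot, and variables do not carry over. Pictures are saved under pics/ and viewed, at most 10 in all, crops included, and the job is handed in when it is done.

Besides the shell and the picture viewer there is one more tool, called after "Call:" by a JSON object that holds its "op" and its "data", one argument or row to a line. send_rows: Moves the arm, as the interface text tells. Shift numbers are shares of 150 mm and turn numbers shares of 90 degrees, none past 1 either way. Its arguments: {"type":"object","properties":{"moves":{"type":"array"},"newtons":{"type":"number"}},"required":["moves"]}

```bash
mkdir -p pics; ls; python3 - <<'E'
from plant import get_state, optics
import cv2
for c in ["side","top"]:
    d=optics.capture(c); cv2.imwrite(f"pics/{c}0.png",d["img"][:,:,::-1])
    print(c,d["intrinsics"],d["origin"],d["attitude"])
    for n in ["stand","head","knob","rest","disc","disc_small","rack","bottle","jar"]:
        r=optics.look_for(c,n); print(n,[(round(x["p"],2),[round(v,3) for v in x["location"]]) for x in r[:3]])
print(get_state())
E
```

```text
pics
side [[523.03429247   0.         276.39179105]
 [  0.         523.03429247 216.23380604]
 [  0.           0.           1.        ]] [ 0.41055045 -1.25748937  1.33927554] [-1.36928492e+02 -6.78123015e-02 -4.19197553e+00]
stand [(0.63, [0.563, 0.233, 0.06]), (0.23, [0.588, -0.247, 0.09])]
head [(0.81, [0.555, 0.24, 0.066])]
knob [(0.68, [0.535, 0.096, 0.127]), (0.28, [0.59, -0.247, 0.092])]
rest [(0.64, [0.557, 0.241, 0.061])]
disc [(0.9, [0.179, -0.315, 0.08]), (0.84, [0.348, -0.224, 0.072]), (0.64, [0.518, -0.26, 0.127])]
disc_small [(0.8, [0.591, -0.246, 0.091])]
rack [(0.97, [0.56, -0.262, 0.041])]
bottle [(0.67, [0.795, -0.051, 0.107])]
jar [(0.83, [0.734, -0.032, 0.049]), (0.31, [0.536, 0.1, 0.127])]
top [[472.92054062   0.         281.8776253 ]
 [  0.         472.92054062 213.41410777]
 [  0.           0.           1.        ]] [ 0.18785215 -0.08292136  1.5609933 ] [-1.68994759e+02 -8.20482875e-02 -9.09060819e+01]
stand [(0.91, [0.548, 0.234, 0.057])]
head [(0.95, [0.544, 0.229, 0.053])]
knob [(0.62, [0.534, 0.103, 0.133])]
rest [(0.77, [0.552, 0.234, 0.058])]
disc [(0.81, 
[... 293 characters left out ...]
01, 0.078])]
{'time_s': 1.0, 'joints': array([-5.96404727e+01,  2.05459000e+01,  6.81369882e-01,  5.68905728e-04,
       -7.01355173e+01, -1.65067887e+01]), 'qd': array([-0.00129136, -0.01523658, -0.03604297,  0.04014482, -0.08397543,
       -0.01365929]), 'joint_torque': array([-1.84141265e-05, -5.82392907e+01,  2.93311214e+01,  7.00264916e+00,
        1.26027467e-02, -4.84933821e-05]), 'tcp_pos': array([ 0.16158421, -0.65535064,  0.19016375]), 'eef_rot': array([-1.79999893e+02, -5.26493282e-04, -1.66147068e+02]), 'contact_force': array([-0.01659179,  0.09883906, -0.00520781]), 'moment': array([0.01316635, 0.01487616, 0.05456539]), 'gripper_force': 0.0, 'gripper_width': 0.08761074743716381}
```

View pics/side0.png

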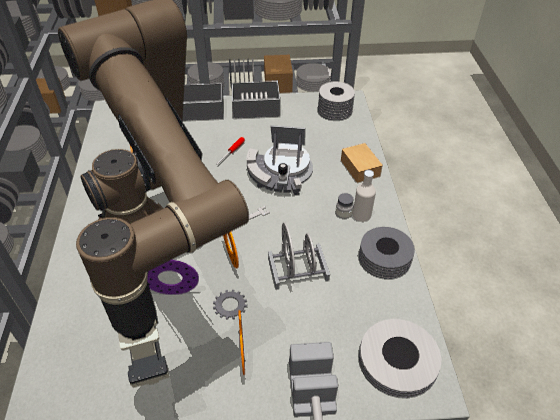

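View pics/top0.png

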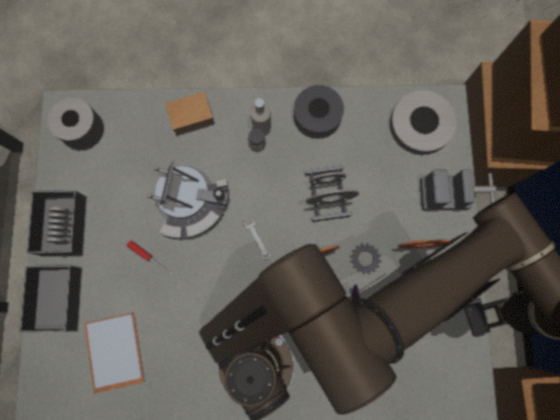

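The side view shows the stand's plate at about (288,140), knob at (283,170), the large disc at (287,245) and the small disc at (309,250). The top view shows the stand at (183,195), knob at (221,190), and the rack at (328,195) with the disc planes running along world y. I'll rectify both views onto known heights to measure.

```bash
cat > h.py <<'E'
import numpy as np, cv2
from scipy.spatial.transform import Rotation as R
from plant import get_state, optics
def P(d):
    Rc=R.from_euler('xyz',d["attitude"],degrees=True).as_matrix()
    return d["intrinsics"]@np.c_[Rc.T,-Rc.T@d["origin"]]
def proj(d,X):
    u=P(d)@np.append(X,1); return u[:2]/u[2]
def rect(d,c,z,half,n):
    """plane z seen from above, world +x up, +y left, centred on c"""
    s=2*half/n
    M=np.array([[0,-s,c[0]+half],[-s,0,c[1]+half],[0,0,z],[0,0,1]])
    im=cv2.warpPerspective(d["img"],P(d)@M,(n,n),flags=cv2.INTER_CUBIC|cv2.WARP_INVERSE_MAP)
    for v in np.arange(-1,1,.05):
        i=int((c[0]+half-v)/s); j=int((c[1]+half-v)/s)
        if 0<=i<n: im[i,::6]=(255,255,0); cv2.putText(im,f"{v:.2f}",(0,i),0,.35,(255,0,0))
        if 0<=j<n: im[::6,j]=(0,255,255); cv2.putText(im,f"{v:.2f}",(j,n-3),0,.35,(0,0,255))
    return im
def save(n,im): cv2.imwrite(f"pics/{n}.png",im[:,:,::-1])
E
python3 - <<'E'
from h import *
t=optics.capture("top"); s=optics.capture("side")
c=(.55,.22)
save("r1",np.hstack([rect(t,c,.055,.19,400),rect(s,c,.055,.19,400)]))
c=(.56,-.25)
a=np.hstack([rect(t,c,.194,.12,400),rect(s,c,.194,.12,400)])
save("r2",a)
for X in [(.535,.10,.133),(.55,.235,0)]: print(proj(t,X),proj(s,X))
E
```

```text
[220.49465633 192.35562047] [283.16313878 166.63075794]
[185.566034   197.86518108] [283.81011869 169.16034898]
```

View pics/r1.png

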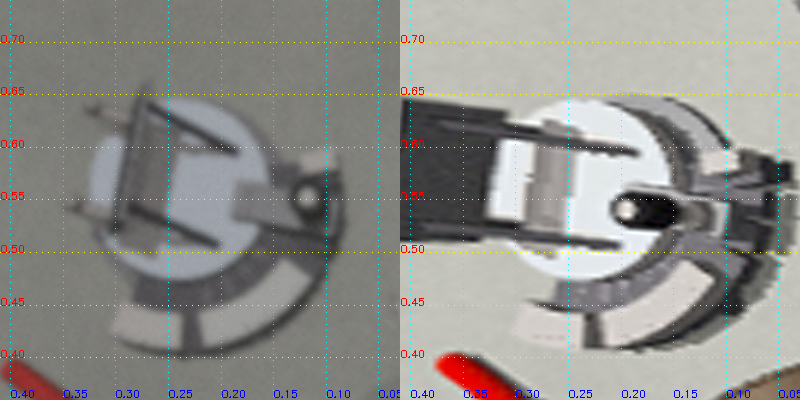

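View pics/r2.png

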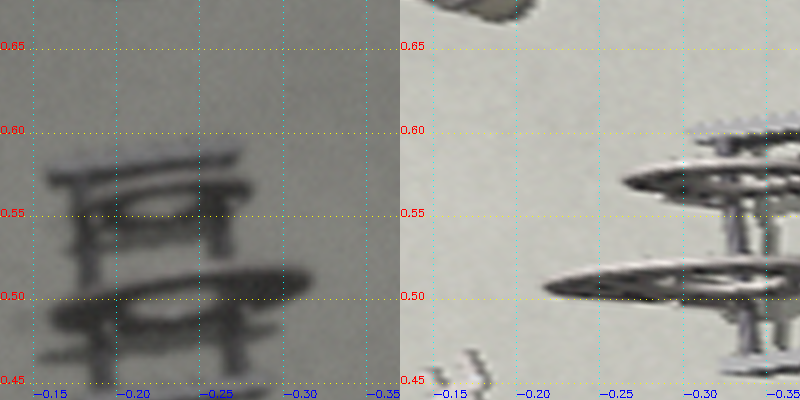

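Measured from both views: stand axis about (0.5605, 0.2375), knob (0.533, 0.1065), radius 134 mm. The notch is at (0.4265, 0.227), radius 134 mm, which puts the head at about -1.28 rad from here. All of that matches the description. The dark struts towards the knob are braces, and the bar stubs point to +y. The large disc stands at x of about 0.51, turned about 8°. I'll start moving.

Call:
{"op": "send_rows", "data": {
  "moves": [
    {"slide": [0,0,-0.28],"turn": 0,"gripper": 1},
    {"slide": [-0.1,0.12,-0.5],"turn": 0,"gripper": 1},
    {"slide": [-0.25,0.3,-0.6],"turn": 0,"gripper": 1},
    {"slide": [-0.42,0.5,-0.6],"turn": 0,"gripper": 1},
    {"slide": [-0.6,0.7,-0.6],"turn": 0,"gripper": 1}
  ]
}}

```text
time_s: 1.52
tcp_pos: [0.2242, -0.5313, 0.2814]
eef_rot: [-179.9, 0.1, -166.2]
contact_force: [2.3, 0.6, 0.3]
gripper_width: 0.0877
gripper_force: 0.0
```

Call:
{"op": "send_rows", "data": {
  "moves": [
    {"slide": [-0.16,0.2,0],"turn": 0,"gripper": 1},
    {"slide": [-0.34,0.4,0],"turn": 0,"gripper": 1},
    {"slide": [-0.5,0.6,0],"turn": 0,"gripper": 1},
    {"slide": [-0.66,0.8,0],"turn": 0,"gripper": 1},
    {"slide": [-0.83,1,0],"turn": 0,"gripper": 1}
  ]
}}

```text
time_s: 1.93
tcp_pos: [0.309, -0.3548, 0.2804]
eef_rot: [-180.0, 0.0, -166.2]
contact_force: [1.1, 0.5, 0.4]
gripper_width: 0.0879
gripper_force: 0.0
```

Call:
{"op": "send_rows", "data": {
  "moves": [
    {"slide": [-0.16,0.2,0],"turn": 0,"gripper": 1},
    {"slide": [-0.34,0.4,0],"turn": 0,"gripper": 1},
    {"slide": [-0.5,0.6,0],"turn": 0,"gripper": 1},
    {"slide": [-0.66,0.8,0],"turn": 0,"gripper": 1},
    {"slide": [-0.83,1,0],"turn": 0,"gripper": 1}
  ]
}}

```text
time_s: 2.35
tcp_pos: [0.3939, -0.1792, 0.2807]
eef_rot: [-180.0, 0.1, -166.1]
contact_force: [0.1, -0.4, 0.7]
gripper_width: 0.0876
gripper_force: 0.0
```

Call:
{"op": "send_rows", "data": {
  "moves": [
    {"slide": [-0.16,0.2,0],"turn": 0,"gripper": 1},
    {"slide": [-0.34,0.4,0],"turn": 0,"gripper": 1},
    {"slide": [-0.5,0.6,0],"turn": 0,"gripper": 1},
    {"slide": [-0.66,0.8,0],"turn": -0.08,"gripper": 1},
    {"slide": [-0.66,0.8,0],"turn": -0.16,"gripper": 1}
  ]
}}

```text
time_s: 2.77
tcp_pos: [0.4633, -0.0361, 0.2799]
eef_rot: [180.0, 0.0, -151.3]
contact_force: [0.9, -1.6, -0.2]
gripper_width: 0.0877
gripper_force: 0.0
```

Call:
{"op": "send_rows", "data": {
  "moves": [
    {"slide": [0,0,0],"turn": -0.08,"gripper": 1},
    {"slide": [0,0,0],"turn": -0.16,"gripper": 1},
    {"slide": [0,0,0],"turn": -0.24,"gripper": 1},
    {"slide": [0,0,0],"turn": -0.32,"gripper": 1},
    {"slide": [0,0,0],"turn": -0.39,"gripper": 1}
  ]
}}

```text
time_s: 3.18
tcp_pos: [0.4611, -0.0406, 0.2803]
eef_rot: [-180.0, 0.0, -116.3]
contact_force: [-0.3, 0.1, 0.2]
gripper_width: 0.0875
gripper_force: 0.0
```

Call:
{"op": "send_rows", "data": {
  "moves": [
    {"slide": [0,0,0],"turn": -0.08,"gripper": 1},
    {"slide": [0,0,0],"turn": -0.16,"gripper": 1},
    {"slide": [0,0,0],"turn": -0.16,"gripper": 1},
    {"slide": [0,0,0],"turn": -0.16,"gripper": 1},
    {"slide": [0,0,0],"turn": -0.16,"gripper": 1}
  ]
}}

```text
time_s: 3.6
tcp_pos: [0.4611, -0.0408, 0.2803]
eef_rot: [-180.0, 0.0, -102.6]
contact_force: [-0.3, -0.3, -0.1]
gripper_width: 0.0878
gripper_force: 0.0
```

```bash
cat >> h.py <<'E'
def go(x,y,z,yaw=None):
    s=get_state(); p=np.array([x,y,z])-s["tcp_pos"]; w=s["eef_rot"][2]
    sl=R.from_euler('xyz',s["eef_rot"],degrees=True).as_matrix().T@p/.15
    t=0 if yaw is None else -((yaw-w+180)%360-180)/90
    print("slide",sl.round(3),"turn",round(t,3),"at",s["tcp_pos"].round(4),round(w,1),"F",s["contact_force"].round(1))
E
python3 - <<'E'
from h import *
go(.533,.1065,.165,-101.9)
t=optics.capture("top");s=optics.capture("side")
for c in ("top","side"):
    for n in ("knob","disc","disc_small","rack"): print(c,n,[(round(x["p"],2),[round(v,3) for v in x["location"]]) for x in optics.look_for(c,n)[:3]])
c=(.53,.2); save("r3",np.hstack([rect(t,(.53,-.25),.194,.14,400),rect(s,(.53,-.25),.194,.14,400)]))
E
```

```text
slide [-1.062 -0.254  0.769] turn -0.007 at [ 0.4611 -0.0408  0.2803] -102.6 F [-0.3 -0.3 -0.1]
top knob []
top disc [(0.74, [0.37, -0.53, 0.111]), (0.6, [0.165, -0.307, 0.113]), (0.59, [0.515, -0.246, 0.132])]
top disc_small [(0.72, [0.586, -0.236, 0.094]), (0.46, [0.52, -0.248, 0.131])]
top rack [(0.87, [0.561, -0.241, 0.032])]
side knob [(0.51, [0.535, 0.099, 0.131])]
side disc [(0.85, [0.517, -0.257, 0.128]), (0.73, [0.341, -0.197, 0.096]), (0.65, [0.372, -0.577, 0.141])]
side disc_small [(0.73, [0.59, -0.248, 0.087])]
side rack [(0.8, [0.557, -0.263, 0.04]), (0.48, [0.591, -0.243, 0.09])]
```

View pics/r3.png

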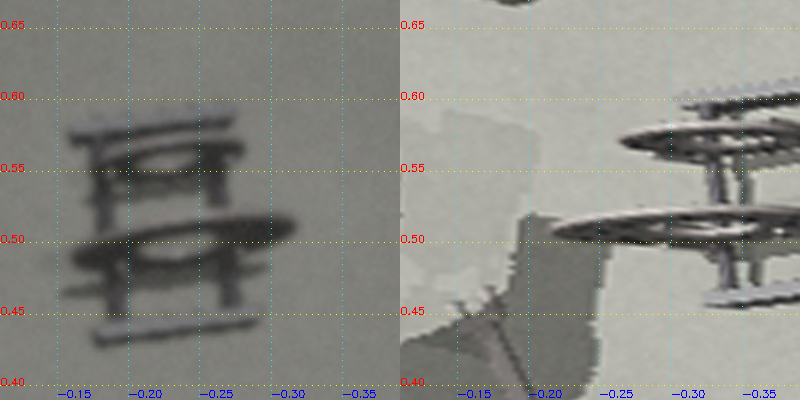

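The rectified picture puts the large disc's upper rim at about (200,220), i.e. (0.516, -0.250), and the networks agree. Next, the knob.

Call:
{"op": "send_rows", "data": {
  "moves": [
    {"slide": [-0.2,-0.05,0],"turn": -0.007,"gripper": 1},
    {"slide": [-0.4,-0.1,0],"turn": -0.007,"gripper": 1},
    {"slide": [-0.6,-0.15,0.1],"turn": -0.007,"gripper": 1},
    {"slide": [-0.8,-0.2,0.3],"turn": -0.007,"gripper": 1},
    {"slide": [-1,-0.25,0.5],"turn": -0.007,"gripper": 1}
  ]
}}

```text
time_s: 4.52
tcp_pos: [0.5301, 0.0977, 0.2073]
eef_rot: [-179.9, 0.1, -101.7]
contact_force: [0.6, 0.5, -0.7]
gripper_width: 0.0874
gripper_force: 0.0
```

```bash
python3 - <<'E'
from h import *
go(.533,.1065,.101,-101.9)
E
```

```text
slide [-0.06  -0.005  0.709] turn 0.002 at [0.5301 0.0977 0.2073] -101.7 F [ 0.6  0.5 -0.7]
```

Call:
{"op": "send_rows", "data": {
  "moves": [
    {"slide": [-0.06,-0.005,0.2],"turn": 0,"gripper": 1},
    {"slide": [-0.06,-0.005,0.4],"turn": 0,"gripper": 1},
    {"slide": [-0.06,-0.005,0.55],"turn": 0,"gripper": 1},
    {"slide": [-0.06,-0.005,0.65],"turn": 0,"gripper": 1},
    {"slide": [-0.06,-0.005,0.71],"turn": 0,"gripper": 1}
  ]
}}

```text
time_s: 4.93
tcp_pos: [0.5303, 0.1042, 0.0983]
eef_rot: [179.8, -0.1, -101.7]
contact_force: [0.3, 0.6, 0.8]
gripper_width: 0.0876
gripper_force: 0.0
```

Call:
{"op": "send_rows", "data": {
  "moves": [
    {"slide": [0,0,0],"turn": 0,"gripper": 0.6},
    {"slide": [0,0,0],"turn": 0,"gripper": 0.45},
    {"slide": [0,0,0],"turn": 0,"gripper": 0.3},
    {"slide": [0,0,0],"turn": 0,"gripper": 0.2},
    {"slide": [0,0,0],"turn": 0,"gripper": 0.2}
  ],
  "newtons": 35
}}

```text
time_s: 5.35
tcp_pos: [0.5321, 0.1049, 0.1018]
eef_rot: [-179.9, 0.1, -101.7]
contact_force: [0.6, -0.1, -0.5]
gripper_width: 0.06
gripper_force: 0.0
```

Call:
{"op": "send_rows", "data": {
  "moves": [
    {"slide": [0,0,0],"turn": 0,"gripper": 0.1},
    {"slide": [0,0,0],"turn": 0,"gripper": 0.1},
    {"slide": [0,0,0],"turn": 0,"gripper": 0.1},
    {"slide": [0,0,0],"turn": 0,"gripper": 0.1},
    {"slide": [0,0,0],"turn": 0,"gripper": 0.1}
  ]
}}

```text
time_s: 5.77
tcp_pos: [0.5314, 0.1046, 0.1007]
eef_rot: [180.0, 0.0, -101.7]
contact_force: [-0.3, 0.5, 0.1]
gripper_width: 0.0262
gripper_force: 0.0
```

```bash
python3 - <<'E'
from h import *
go(.533,.1065,.101,-101.9)
t=optics.capture("top");s=optics.capture("side")
T=cv2.resize(t["img"][140:260,140:260],(400,400),interpolation=2);S=cv2.resize(s["img"][110:210,230:330],(400,400),interpolation=2)
save("r4",np.hstack([T,S]))
print(proj(t,get_state()["tcp_pos"]),proj(s,get_state()["tcp_pos"]))
E
```

```text
slide [-0.014 -0.008 -0.002] turn 0.002 at [0.5314 0.1046 0.1007] -101.7 F [-0.3  0.5  0.1]
[220.31829004 195.86844383] [281.94932069 172.73993914]
```

View pics/r4.png

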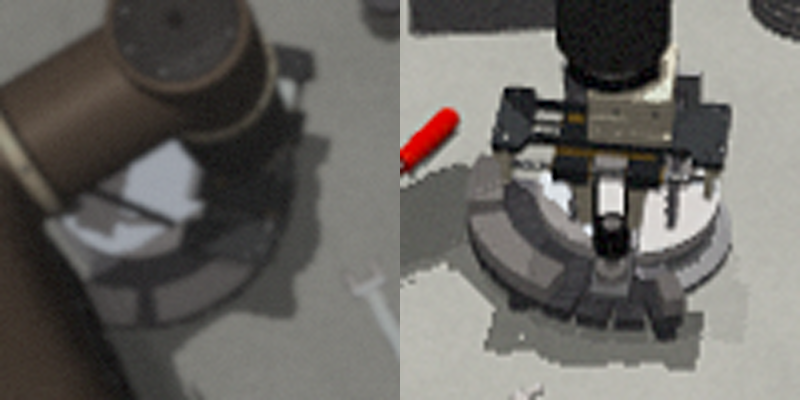

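The crop shows the knob at about (612,240), between the two fingers at (587,210) and (637,210). The fingers are still closing, so I'll let them finish.

Call:
{"op": "send_rows", "data": {
  "moves": [
    {"slide": [0,0,0],"turn": 0,"gripper": 0},
    {"slide": [0,0,0],"turn": 0,"gripper": 0},
    {"slide": [0,0,0],"turn": 0,"gripper": 0},
    {"slide": [0,0,0],"turn": 0,"gripper": 0},
    {"slide": [0,0,0],"turn": 0,"gripper": 0}
  ]
}}

```text
time_s: 6.28
tcp_pos: [0.5314, 0.1046, 0.1006]
eef_rot: [180.0, 0.0, -101.7]
contact_force: [-0.3, 0.0, -0.4]
gripper_width: 0.0005
gripper_force: 0.0
```

```bash
python3 - <<'E'
from h import *
s=optics.capture("side");print(get_state()["gripper_width"],get_state()["gripper_force"])
S=cv2.resize(s["img"][125:205,240:340],(750,600),interpolation=2)
for z in (.1007,.12,.167):
    u=(proj(s,[.5314,.1046,z])-[240,125])*7.5; print(z,u)
    cv2.drawMarker(S,tuple(int(v) for v in u),(255,0,0))
save("r5",S)
for n in ("knob","head"): print(optics.look_for("side",n))
E
```

```text
0.0005660006759646864 0.0
0.1007 [314.53073962 357.91871825]
0.12 [314.90126736 327.05786253]
0.167 [315.8280017  249.87115905]
[{'location': [0.5576, -0.2641, 0.0395], 'p': 0.64}, {'location': [0.5335, 0.0922, 0.123], 'p': 0.56}]
[{'location': [0.5538, 0.1982, 0.0575], 'p': 0.6}]
```

View pics/r5.png

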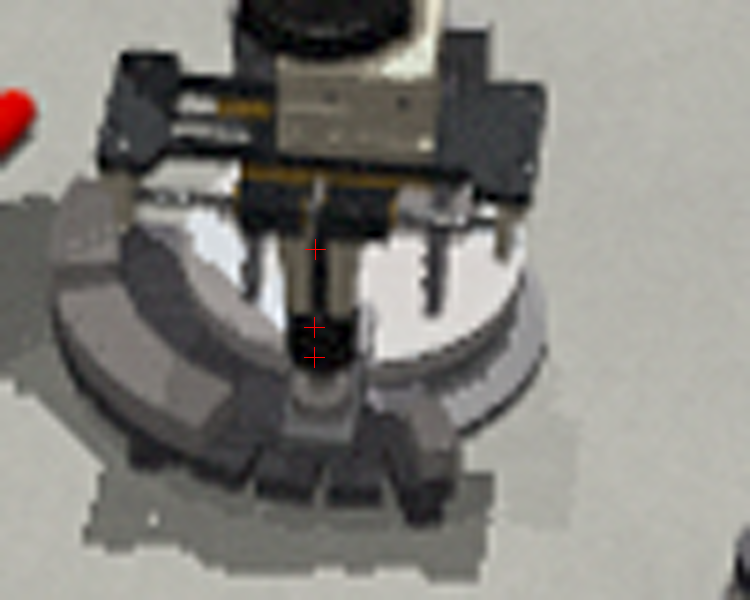

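```bash
python3 - <<'E'
from h import *
a=cv2.imread("pics/side0.png",0); b=cv2.cvtColor(optics.capture("side")["img"],cv2.COLOR_RGB2GRAY)
for n,i in (("before",a),("now",b)):
    print(n,"cols 272..293")
    for r in range(154,184): print(r," ".join(f"{v:3d}" for v in i[r,272:294]))
E
```

```text
before cols 272..293
154 153  72  74 100 160 140 137 162 160 157 157 159 159 161 159 160 159 162 160 158 160 160
155 151  70  82 136 180 178 181 189 188 188 188 188 187 158 158 157 158 156 155 158 158 156
156 186  68  86 175 237 233 235 236 235 236 235 235 233 186 189 185 187 186 188 188 189 186
157 153  68  84 170 234 230 233 232 231 231 231 232 233 234 235 234 235 235 235 235 234 234
158 201  69  89 178 232 229 232 230 231 231 231 231 230 231 232 232 231 232 232 232 232 231
159 186  70  99 206 230 231 231 231 230 231 230 231 231 231 230 230 231 230 230 231 230 230
160  90  74  99 205 231 232 232 230 230 231 232 232 231 231 230 231 231 231 231 231 231 231
161  99  74  93 203 232 231 231 231 234 233 233 235 234 232 232 231 232 231 231 230 231 231
162 118  69  98 213 234 231 233 233 228 222 220 221 222 230 234 232 231 230 231 230 230 232
163 148  67 114 238 233 232 233 221 178 133  99  98 100 191 224 236 233 232 230 230 231 232
164 142  80 131 239 233 235 227 128  63 150 169 164 141  66 117 229 229 227 232 232 230 230
165 207 171 195 234 235 236 184  23 112 225 221 217 217 128  39 130
[... 3758 characters left out ...]
 110  82  75  76  85 108  94  85  57  89  75  69  67  68
177  62  63  65  63  66  64  79  97 107 105  90  97 105 106  77  87  71 143 119 103 105 105
178  62  67  64  60  61  66  84  64  96  98 105 105 101  83  65  82  71 121 125 101 102 103
179  68  62  64  64  60  69  93  66  71  74  81  81  67  73  72  83  40  62 119  92  94  96
180  66  62  63  63  65  61  84  77  70  72  71  71  71  72  85  74  52  55  46  47  56  85
181  62  61  60  61  65  72  94  92  90  85  82  78  85  90 108  65  53  48  58  47  52  55
182  55  58  54  53  50  75 100  97  99 101 102 103 104 105 104  58  50  57  48  53  53  54
183  61  63  56  44  53  59  69  70  75  78  85  87  92  98  94  53  58  56  55  54  51  56
```

Call:
{"op": "send_rows", "data": {
  "moves": [
    {"slide": [0,0,-0.2],"turn": 0,"gripper": 0},
    {"slide": [0,0,-0.3],"turn": 0,"gripper": 0},
    {"slide": [0,0,-0.4],"turn": 0,"gripper": 0},
    {"slide": [0,0,-0.4],"turn": 0,"gripper": 0},
    {"slide": [0,0,-0.4],"turn": 0,"gripper": 0}
  ]
}}

```text
time_s: 6.9
tcp_pos: [0.5319, 0.1049, 0.1614]
eef_rot: [-179.9, 0.1, -101.7]
contact_force: [-0.0, -0.6, 0.3]
gripper_width: 0.0001
gripper_force: 0.0
```

```bash
python3 - <<'E'
from h import *
s=optics.capture("side"); b=cv2.cvtColor(s["img"],cv2.COLOR_RGB2GRAY)
p=get_state()["tcp_pos"]; print(p,proj(s,p),proj(s,p+[0,0,.04]))
for r in range(142,182): print(r," ".join(f"{v:3d}" for v in b[r,274:294]))
E
```

```text
[0.53126993 0.10467412 0.16047582] [282.0534453  159.75591994] [282.16116279 150.72956983]
142  61  59  54  69  66  62  66  73  17  24  53  43  37  41  33  23  24  21  30  52
143  65  63  49  94  94  91  92  71  13  30  94  84  78  75  71  89  87  55  62  67
144  64  62  37  91  89  86  90  64  15  29  91  94  88  87 112 181 179 158 161 162
145  61  57  36  83  89  90  88  69  13  26  91  88  87  91 148 225 220 220 221 224
146  66  58  35  63  89  85  88  67  10  30  86  86  86  96 163 222 215 216 215 215
147  75  59  37  49  90  87  93  78  11  20  59  87  88 103 198 218 215 214 214 214
148  69  60  60  56  92  87  88  67  11  31  74  92  84 103 198 206 219 217 217 216
149  69  67 121  99  84  88  90  65   8  26  86  91  87  99 181 138 207 205 207 206
150  71  78 134 131  86  90  88  68   4  32  94  88  86  87 130 127 121 123 123 124
151  71  78 135 128  87  86  86  61   5  30  89  88  88  94 130 127 126 128 127 128
152  70  84 136 130  93  94  96  73  30  20  92  89  91 101 128 127 126 128 129 131
153  70  76 135 134 122 121 124 106  86  77 106 106 107 122 130 129 129 128 128 130
1
[... 1650 characters left out ...]
  75  87 126 126  86  85  83
174  53  58  66  80  73  72  55  29  22  22  36  57  63  87  74  88  92  91  95  85
175  62  60  59  48  68  97 111  66  50  52  61 114  95  89  66  83  80  88  84  74
176  66  63  64  59  76 112 106  79  75  79  83 109  91  84  57  90  75  69  66  70
177  66  59  57  63  81 109 113 101  89  97 103 105  74  87  72 142 117 105 105 103
178  64  61  61  67  97  68 113 102 105 105 101  83  67  88  71 118 113  99 101 102
179  51  54  61  64 113  69  72  79  88  84  75  70  77  78  44  48  56  96 101  94
180  56  59  57  59 108  89  77  72  76  76  76  77  86  73  51  51  48  56  94  87
181  59  65  61  73 103 106  95  83  90  86  92  96 106  63  55  48  55  54  49  50
```

The finger tips show at row 153 where the reported TCP projects to about row 161. So the real tips are about 38 mm higher than reported: the fingers closed just above the knob and touched nothing. I'll open, go about 38 mm lower in small steps and watch the force.

Call:
{"op": "send_rows", "data": {
  "moves": [
    {"slide": [0,0,0],"turn": 0,"gripper": 0.8},
    {"slide": [0,0,0],"turn": 0,"gripper": 0.8},
    {"slide": [0,0,0],"turn": 0,"gripper": 0.8},
    {"slide": [0,0,0],"turn": 0,"gripper": 0.8},
    {"slide": [0,0,0],"turn": 0,"gripper": 0.8}
  ]
}}

```text
time_s: 7.37
tcp_pos: [0.5313, 0.1046, 0.1603]
eef_rot: [180.0, -0.0, -101.7]
contact_force: [0.4, 0.2, 0.6]
gripper_width: 0.0281
gripper_force: 0.0
```

Call:
{"op": "send_rows", "data": {
  "moves": [
    {"slide": [-0.015,-0.005,0.1],"turn": 0,"gripper": 0.8},
    {"slide": [-0.015,-0.005,0.2],"turn": 0,"gripper": 0.8},
    {"slide": [-0.015,-0.005,0.3],"turn": 0,"gripper": 0.8},
    {"slide": [-0.015,-0.005,0.4],"turn": 0,"gripper": 0.8},
    {"slide": [-0.015,-0.005,0.4],"turn": 0,"gripper": 0.8}
  ]
}}

```text
time_s: 7.78
tcp_pos: [0.5308, 0.1059, 0.0977]
eef_rot: [179.8, -0.2, -101.7]
contact_force: [-0.6, 0.5, 0.2]
gripper_width: 0.0617
gripper_force: 0.0
```

```bash
python3 - <<'E'
from h import *
s=optics.capture("side"); b=cv2.cvtColor(s["img"],cv2.COLOR_RGB2GRAY)
p=get_state()["tcp_pos"]; print(p,get_state()["gripper_width"],proj(s,p))
for r in range(150,182,1): print(r," ".join(f"{v:3d}" for v in b[r,266:300]))
E
```

```text
[0.53161022 0.10612074 0.09933522] 0.065523585927108 [281.95880467 172.71764437]
150  47  43  38  34  37  57  38  65  67  73 136 136 134 135 133 135 132 136 133 130 120 123 131 134 131 135  83  24  24  28  31  31  23  25
151  59  53  35  33  38  59  72  73  70  79 119 128 126 127 125 120 129 126 129 127 127 129 130 132 130 133  53  30  32  30  37  42  42  40
152  28  29  35  23  33  65  91  92  79  79  75  76  87  90  81  82  88  95 107 109 107 118 125 122 122 124  48  29  40  39  70  65  64  61
153  17  18   9  19  23  54  50  38  39  46  70  69  59  66  69  72  77  76  84  77  73  80  81  80  83  77  41  39  44  36  62  65  61  59
154  13  14  20  24  17  54  78  21  52  78 118 107  95  89  85  84  75  73  71  69  59  63  70  67  66  65  39  47  46  40  55  57  52  51
155 112  50  23  26  34  57  70  21  63 121 175 167 168 167 171 166 169 169 169 119 112 112 106  93  97  66  13  16  22  16  13  17  21  24
156 203 135  57  54  58  76  61  23  74 164 226 221 221 220 221 221 219 220 219 163 163 165 166 166 166 122  13  16  25  24  22  20  17   9
157 220 199  84  91  91  90  50  11  70
[... 2760 characters left out ...]

177 104 106 106 105  91  54  54  52  56  59  52  56  78 100 111  98  96  95 106 107  74  85  69 142 120 105 104 106 104 107  90  76  88 114
178 107 105 101  90  66  61  49  50  55  53  54  57  83  69 113 102 107 104 102  81  67  89  75 120 114  97 105 100 106 104 103  98 110 157
179 107 104  85  61  65  59  49  58  53  52  48  54 104  72  72  75  88  85  70  67  75  83  43  49  50  51  95  88 105 105 105 104 104 129
180 109  97  68  68  66  56  51  53  54  55  54  57 102  87  77  79  77  78  77  77  84  71  47  50  50  54  48  61  82 104 104 105 106 107
181 100  73  67  64  56  54  56  55  52  50  52  74 106 103  98  88  90  81  94  95 110  69  47  51  52  49  53  60  74 108 106 105 104 108
```

The fingers straddle the knob: inner edges at columns 272 and 291, tips still level with the knob's top. Descending slowly.

Call:
{"op": "send_rows", "data": {
  "moves": [
    {"slide": [0,0,0.06],"turn": 0,"gripper": 0.7},
    {"slide": [0,0,0.1],"turn": 0,"gripper": 0.7},
    {"slide": [0,0,0.15],"turn": 0,"gripper": 0.7},
    {"slide": [0,0,0.2],"turn": 0,"gripper": 0.7},
    {"slide": [0,0,0.23],"turn": 0,"gripper": 0.7}
  ]
}}

```text
time_s: 8.25
tcp_pos: [0.5323, 0.1065, 0.0652]
eef_rot: [180.0, -0.0, -101.7]
contact_force: [-0.1, 0.3, 0.4]
gripper_width: 0.0617
gripper_force: 0.0
```

Call:
{"op": "send_rows", "data": {
  "moves": [
    {"slide": [0,0,0],"turn": 0,"gripper": 0.3},
    {"slide": [0,0,0],"turn": 0,"gripper": 0.2},
    {"slide": [0,0,0],"turn": 0,"gripper": 0.2},
    {"slide": [0,0,0],"turn": 0,"gripper": 0.2},
    {"slide": [0,0,0],"turn": 0,"gripper": 0.2}
  ]
}}

```text
time_s: 8.67
tcp_pos: [0.5329, 0.1068, 0.0665]
eef_rot: [-180.0, 0.0, -101.7]
contact_force: [-1.6, 0.2, 2.1]
gripper_width: 0.0336
gripper_force: 17.4
```

Call:
{"op": "send_rows", "data": {
  "moves": [
    {"slide": [0,0,0],"turn": 0,"gripper": 0.1},
    {"slide": [0,0,0],"turn": 0,"gripper": 0.1},
    {"slide": [0,0,0],"turn": 0,"gripper": 0.1},
    {"slide": [0,0,0],"turn": 0,"gripper": 0.1},
    {"slide": [0,0,0],"turn": 0,"gripper": 0.1}
  ]
}}

```text
time_s: 9.08
tcp_pos: [0.5329, 0.1068, 0.0665]
eef_rot: [-180.0, 0.0, -101.7]
contact_force: [-0.2, -0.2, 4.0]
gripper_width: 0.0334
gripper_force: 35.0
```

The knob is gripped: width 33.4 mm at 35 N. Now lift about 19 mm.

Call:
{"op": "send_rows", "data": {
  "moves": [
    {"slide": [0,0,-0.03],"turn": 0,"gripper": 0.1},
    {"slide": [0,0,-0.06],"turn": 0,"gripper": 0.1},
    {"slide": [0,0,-0.1],"turn": 0,"gripper": 0.1},
    {"slide": [0,0,-0.127],"turn": 0,"gripper": 0.1},
    {"slide": [0,0,-0.127],"turn": 0,"gripper": 0.1}
  ]
}}

```text
time_s: 9.5
tcp_pos: [0.5324, 0.1068, 0.0857]
eef_rot: [180.0, 0.0, -101.7]
contact_force: [0.4, 3.4, -7.0]
gripper_width: 0.0333
gripper_force: 35.0
```

```bash
python3 - <<'E'
from h import *
s=get_state(); p=s["tcp_pos"]; print(p,s["eef_rot"],s["contact_force"],s["gripper_width"])
b=cv2.cvtColor(optics.capture("side")["img"],cv2.COLOR_RGB2GRAY)
for r in range(156,180): print(r," ".join(f"{v:3d}" for v in b[r,275:291]))
A=np.array([.5605,.2375]); v=p[:2]-A; print(np.hypot(*v),np.degrees(np.arctan2(*-v[::-1])))
# arc rows in tool axes of the moment, steps clockwise by 6 deg
yaw=np.radians(s["eef_rot"][2]); ex=np.array([np.cos(yaw),np.sin(yaw)]); ey=np.array([np.sin(yaw),-np.cos(yaw)])
for k in range(0,6):
    a=-np.radians(6*k); d=R.from_euler('z',a).as_matrix()[:2,:2]@v-v; print(6*k,(d@ex/.15).round(3),(d@ey/.15).round(3),round(6*k/90,3))
E
```

```text
[0.53238168 0.10677415 0.08572029] [ 1.79985090e+02  1.12119162e-02 -1.01698063e+02] [ 0.39126192  3.36375449 -6.95921682] 0.03330047925208383
156  23  52  36  66 123 111 116 105  86  98  63  75  85  43  33  34
157  29  84  41 113 214 201 201 197 177 176 155 155 131  10  17  14
158  40  91  39 121 232 214 212 213 212 211 220 227 192   9  23  21
159  68  84  26 112 214 116  80  54  32  83 177 210 189   2  10  18
160  91  84  17  70  65  21  78  93  89  69  23  86 179  21  54  53
161  93  83  10   0  15  48 116 111 111 108  52  22  64  48  96  91
162  89  88  11   6  19  30  94 103 104  96  38   3   6  41  94  88
163  94  98  14  10  19  17  13  38  47  13  10  13  15  40  93  86
164  93  95   0   9   6  21  22  24   9  15  19   6   1  31  99  87
165  92  84  10  19  11  13  17  22   2  15   6  15  10  36  97  87
166  88  85   3   2  12  21   9  19  15  12   9  23  12  40  98  84
167  90  83   2  43   4   3   6  20   4  12   6   7  15  47  95  86
168 101  93  33 103   6   8   4  14  11   2   6   6  35  57  92  86
169 129 116  83 138  42  14  14   3   2   5  18  52  69  66  96  95
170 127 133 137 140  93  51  28  30  28  29  53  98 122 112 105 170
171  91 105 124 127  84  90  61  63  64  64  88  96 152 147 124 229
172  91  93  91 102  87  88  71  72  72  73  88  82  87  88 155 211
173  91  83  91  89  88  87  73  78  73  75  85  82  88  85 125 126
174  54  60  76  72  92  88  82  82  74  80  83  90  85  70  87  94
175  49  54  54  69 101  94  77  81  76  76  96  98  86  61  83  86
176  58  54  46  71 111 100  68  70  70  76  99  96  86  55  90  77
177  52  52  55  83  93 111  97  88  90  98 105  80  85  73 142 121
178  56  50  57  88  67 116 123 123 122 101  89  72  86  84 123 120
179  56  56  63  87  64  66  73  86  88  70  71  74  79  47  49  48
0.13371569869294872 77.86098453522752
0 0.0 0.0 0.0
6 -0.006 0.093 0.067
12 -0.021 0.185 0.133
18 -0.046 0.275 0.2
24 -0.08 0.362 0.267
30 -0.123 0.445 0.333
```

The plunger is up: the knob image rose 4 px (about 18 mm) and the force is -7 N. Swing clockwise along the arc.

Call:
{"op": "send_rows", "data": {
  "moves": [
    {"slide": [-0.006,0.093,0],"turn": 0.067,"gripper": 0.1},
    {"slide": [-0.021,0.185,0],"turn": 0.133,"gripper": 0.1},
    {"slide": [-0.046,0.275,0],"turn": 0.2,"gripper": 0.1},
    {"slide": [-0.08,0.362,0],"turn": 0.267,"gripper": 0.1},
    {"slide": [-0.123,0.445,0],"turn": 0.333,"gripper": 0.1}
  ]
}}

```text
time_s: 9.97
tcp_pos: [0.4701, 0.1376, 0.0849]
eef_rot: [-180.0, -0.1, -132.0]
contact_force: [1.6, 0.6, -8.0]
gripper_width: 0.0335
gripper_force: 35.0
```

Call:
{"op": "send_rows", "data": {
  "moves": [
    {"slide": [-0.006,0.093,0],"turn": 0.067,"gripper": 0.1},
    {"slide": [-0.021,0.185,0],"turn": 0.133,"gripper": 0.1},
    {"slide": [-0.046,0.275,0],"turn": 0.2,"gripper": 0.1},
    {"slide": [-0.08,0.362,0],"turn": 0.267,"gripper": 0.1},
    {"slide": [-0.123,0.445,0],"turn": 0.333,"gripper": 0.1}
  ]
}}

```text
time_s: 10.38
tcp_pos: [0.4315, 0.195, 0.0845]
eef_rot: [-179.9, -0.2, -162.0]
contact_force: [-2.2, -1.6, -7.6]
gripper_width: 0.0337
gripper_force: 35.0
```

```bash
python3 - <<'E'
from h import *
s=get_state(); p=s["tcp_pos"]; print(p,s["eef_rot"],s["contact_force"],s["gripper_width"])
A=np.array([.5605,.2375]); v=p[:2]-A; print(np.hypot(*v),np.degrees(np.arctan2(*-v[::-1])))
for b in (10,8,6,4.5):
    t=A-.1337*np.array([np.cos(np.radians(b)),np.sin(np.radians(b))]); print(b); go(*t,p[2],s["eef_rot"][2]-(np.degrees(np.arctan2(*-v[::-1]))-b))
E
```

```text
[0.4314835  0.19497314 0.08451043] [-179.89649079   -0.18961673 -161.96784156] [-2.16323728 -1.6425006  -7.6031606 ] 0.03369835652897691
0.13584473302648456 18.243431092602435
10
slide [-0.023  0.128 -0.   ] turn 0.092 at [0.4315 0.195  0.0845] -162.0 F [-2.2 -1.6 -7.6]
8
slide [-0.028  0.159 -0.   ] turn 0.114 at [0.4315 0.195  0.0845] -162.0 F [-2.2 -1.6 -7.6]
6
slide [-0.034  0.189 -0.   ] turn 0.136 at [0.4315 0.195  0.0845] -162.0 F [-2.2 -1.6 -7.6]
4.5
slide [-0.039  0.212 -0.001] turn 0.153 at [0.4315 0.195  0.0845] -162.0 F [-2.2 -1.6 -7.6]
```

Call:
{"op": "send_rows", "data": {
  "moves": [
    {"slide": [-0.008,0.06,0],"turn": 0.04,"gripper": 0.1},
    {"slide": [-0.018,0.12,0],"turn": 0.08,"gripper": 0.1},
    {"slide": [-0.026,0.17,0],"turn": 0.12,"gripper": 0.1},
    {"slide": [-0.034,0.212,0],"turn": 0.153,"gripper": 0.1},
    {"slide": [-0.034,0.212,0],"turn": 0.153,"gripper": 0.1}
  ]
}}

```text
time_s: 10.8
tcp_pos: [0.4249, 0.2265, 0.0834]
eef_rot: [-179.8, -0.4, -175.6]
contact_force: [-8.5, -0.2, -6.8]
gripper_width: 0.0333
gripper_force: 35.0
```

Call:
{"op": "send_rows", "data": {
  "moves": [
    {"slide": [0,0,0.02],"turn": 0,"gripper": 0.1},
    {"slide": [0,0,0.035],"turn": 0,"gripper": 0.1},
    {"slide": [0,0,0.05],"turn": 0,"gripper": 0.1},
    {"slide": [0,0,0.06],"turn": 0,"gripper": 0.1},
    {"slide": [0,0,0.06],"turn": 0,"gripper": 0.1}
  ]
}}

```text
time_s: 11.22
tcp_pos: [0.425, 0.2257, 0.0743]
eef_rot: [-179.8, -0.3, -175.5]
contact_force: [-8.3, -0.3, -6.3]
gripper_width: 0.0336
gripper_force: 35.0
```

At z = 0.0743 the tip is already below the rail's top with no upward force, so it is in the notch. Lower it the rest of the way.

Call:
{"op": "send_rows", "data": {
  "moves": [
    {"slide": [0.01,0,0.015],"turn": 0,"gripper": 0.1},
    {"slide": [0.01,0,0.03],"turn": 0,"gripper": 0.1},
    {"slide": [0.01,0,0.045],"turn": 0,"gripper": 0.1},
    {"slide": [0.01,0,0.054],"turn": 0,"gripper": 0.1},
    {"slide": [0.01,0,0.054],"turn": 0,"gripper": 0.1}
  ]
}}

```text
time_s: 11.63
tcp_pos: [0.4249, 0.2263, 0.0669]
eef_rot: [-179.8, -0.2, -175.4]
contact_force: [-5.9, -1.5, -5.6]
gripper_width: 0.0338
gripper_force: 35.0
```

Call:
{"op": "send_rows", "data": {
  "moves": [
    {"slide": [0,0,0],"turn": 0,"gripper": 0.75},
    {"slide": [0,0,0],"turn": 0,"gripper": 0.75},
    {"slide": [0,0,0],"turn": 0,"gripper": 0.75},
    {"slide": [0,0,0],"turn": 0,"gripper": 0.75},
    {"slide": [0,0,0],"turn": 0,"gripper": 0.75}
  ]
}}

```text
time_s: 12.05
tcp_pos: [0.4273, 0.2286, 0.0686]
eef_rot: [180.0, 0.1, -175.4]
contact_force: [-0.3, -0.1, -0.6]
gripper_width: 0.0614
gripper_force: 0.0
```

Call:
{"op": "send_rows", "data": {
  "moves": [
    {"slide": [0,0,-0.1],"turn": 0,"gripper": 0.8},
    {"slide": [0,0,-0.3],"turn": 0,"gripper": 0.8},
    {"slide": [0,0,-0.55],"turn": 0,"gripper": 0.8},
    {"slide": [0,0,-0.8],"turn": 0,"gripper": 0.8},
    {"slide": [0,0,-1],"turn": 0,"gripper": 0.8}
  ]
}}

```text
time_s: 12.47
tcp_pos: [0.4274, 0.2283, 0.2214]
eef_rot: [179.9, 0.1, -175.4]
contact_force: [1.3, 0.5, -0.2]
gripper_width: 0.0702
gripper_force: 0.0
```

Call:
{"op": "send_rows", "data": {
  "moves": [
    {"slide": [0,0.2,-0.2],"turn": 0,"gripper": 0.8},
    {"slide": [0,-0.2,-0.2],"turn": -0.08,"gripper": 0.8},
    {"slide": [0,-0.4,-0.2],"turn": -0.16,"gripper": 0.8},
    {"slide": [0,-0.6,-0.2],"turn": -0.16,"gripper": 0.8},
    {"slide": [0,-0.9,-0.2],"turn": -0.16,"gripper": 0.8}
  ]
}}

```text
time_s: 12.88
tcp_pos: [0.4372, 0.096, 0.2486]
eef_rot: [180.0, 0.1, -160.8]
contact_force: [0.9, 0.0, -0.5]
gripper_width: 0.0697
gripper_force: 0.0
```

Call:
{"op": "send_rows", "data": {
  "moves": [
    {"slide": [0,-0.2,-0.05],"turn": -0.08,"gripper": 0.6},
    {"slide": [0,-0.4,-0.1],"turn": -0.16,"gripper": 0.6},
    {"slide": [0,-0.6,-0.1],"turn": -0.24,"gripper": 0.6},
    {"slide": [0,-0.8,-0.1],"turn": -0.32,"gripper": 0.6},
    {"slide": [0,-1,-0.1],"turn": -0.39,"gripper": 0.6}
  ]
}}

```text
time_s: 13.3
tcp_pos: [0.4858, -0.0439, 0.2638]
eef_rot: [-179.9, 0.1, -127.8]
contact_force: [0.4, 1.3, -0.4]
gripper_width: 0.053
gripper_force: 0.0
```

```bash
python3 - <<'E'
from h import *
go(.516,-.25,.26,-82)
t=optics.capture("top");s=optics.capture("side")
for c in ("top","side"):
    for n in ("knob","rest"): print(c,n,[(round(x["p"],2),[round(v,3) for v in x["location"]]) for x in optics.look_for(c,n)[:3]])
np.savez("st.npz",t=t["img"],s=s["img"])
S=cv2.resize(s["img"][110:200,240:340],(400,360),interpolation=2);T=cv2.resize(rect(t,(.56,.235),.1,.15,400),(400,400))[20:380]
save("r6",np.hstack([T,S]))
E
```

```text
slide [ 0.962 -1.001  0.025] turn -0.509 at [ 0.4858 -0.0439  0.2638] -127.8 F [ 0.4  1.3 -0.4]
top knob []
top rest [(0.43, [0.525, 0.173, 0.052])]
side knob []
side rest [(0.62, [0.532, 0.208, 0.057]), (0.46, [0.559, 0.209, 0.056])]
```

View pics/r6.png

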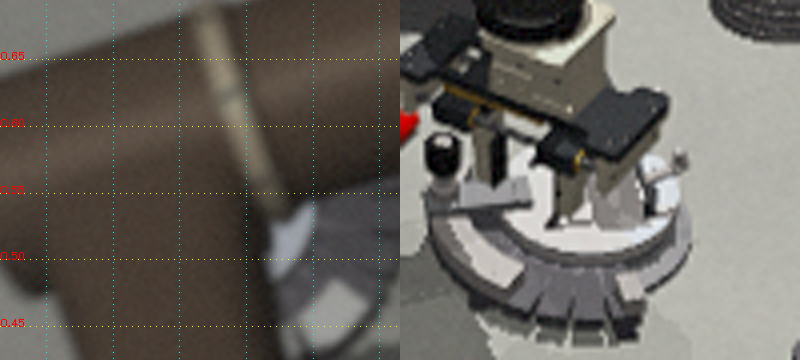

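The crop shows the knob at about (440,155), on the notch side. The arm hides the rest, so I'll measure it later. On to the disc.

Call:
{"op": "send_rows", "data": {
  "moves": [
    {"slide": [0.19,-0.2,0],"turn": -0.08,"gripper": 0.5},
    {"slide": [0.38,-0.4,0],"turn": -0.16,"gripper": 0.5},
    {"slide": [0.57,-0.6,0],"turn": -0.24,"gripper": 0.5},
    {"slide": [0.76,-0.8,0],"turn": -0.32,"gripper": 0.5},
    {"slide": [0.95,-1,0],"turn": -0.39,"gripper": 0.5}
  ]
}}

```text
time_s: 14.02
tcp_pos: [0.5122, -0.2209, 0.2637]
eef_rot: [-179.9, 0.0, -96.7]
contact_force: [0.3, 0.8, -0.2]
gripper_width: 0.0441
gripper_force: 0.0
```

Call:
{"op": "send_rows", "data": {
  "moves": [
    {"slide": [0,0,0],"turn": -0.07,"gripper": 0.5},
    {"slide": [0,0,0],"turn": -0.12,"gripper": 0.5},
    {"slide": [0,0,0],"turn": -0.12,"gripper": 0.5},
    {"slide": [0,0,0],"turn": -0.12,"gripper": 0.5},
    {"slide": [0,0,0],"turn": -0.12,"gripper": 0.5}
  ]
}}

```text
time_s: 14.43
tcp_pos: [0.512, -0.2197, 0.2634]
eef_rot: [-180.0, -0.0, -86.3]
contact_force: [0.1, 0.5, 0.2]
gripper_width: 0.0442
gripper_force: 0.0
```

```bash
python3 - <<'E'
from h import *
go(.516,-.25,.2,-82)
t=optics.capture("top");s=optics.capture("side")
np.savez("st.npz",t=t["img"],s=s["img"])
for c in ("top","side"):
    for n in ("knob","rest","head","disc"): print(c,n,[(round(x["p"],2),[round(v,3) for v in x["location"]]) for x in optics.look_for(c,n)[:3]])
S=cv2.resize(s["img"][125:197,240:336],(540,405),interpolation=2);T=cv2.resize(t["img"][165:237,155:203],(260,390),interpolation=2)
im=np.zeros((405,800,3),np.uint8); im[:,260:]=S; im[:390,:260]=T
save("r7",im)
E
```

```text
slide [ 0.203 -0.014  0.423] turn -0.048 at [ 0.512  -0.2197  0.2634] -86.3 F [0.1 0.5 0.2]
top knob [(0.48, [0.427, 0.225, 0.134])]
top rest [(0.64, [0.55, 0.234, 0.057])]
top head [(0.76, [0.549, 0.23, 0.055])]
top disc [(0.67, [0.365, -0.533, 0.113]), (0.66, [0.166, -0.306, 0.112]), (0.59, [0.511, -0.203, 0.122])]
side knob [(0.61, [0.461, 0.22, 0.07]), (0.56, [0.423, 0.214, 0.125])]
side rest [(0.81, [0.462, 0.218, 0.07])]
side head [(0.66, [0.461, 0.217, 0.073])]
side disc [(0.71, [0.519, -0.261, 0.127]), (0.65, [0.165, -0.314, 0.096]), (0.62, [0.344, -0.2, 0.094])]
```

View pics/r7.png

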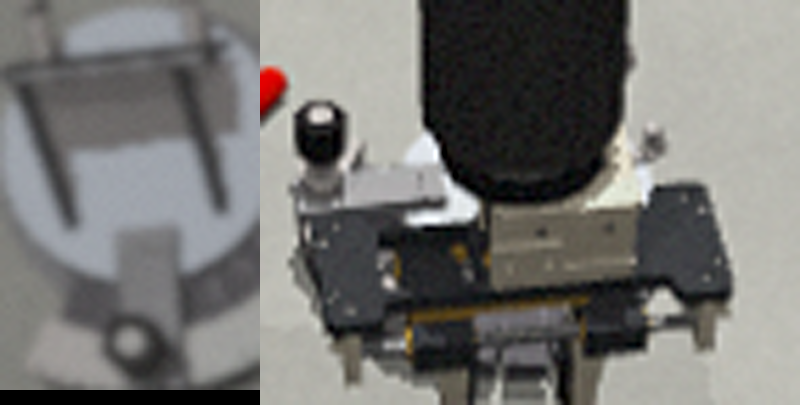

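The top crop shows the plate almost edge-on from (5,73) to (230,48) and the knob at (133,338): 124 mm long, heading about 5°. Next I take the disc, whose centre I put at about (0.518, -0.249).

Call:
{"op": "send_rows", "data": {
  "moves": [
    {"slide": [0.1,-0.027,0],"turn": -0.048,"gripper": 0.45},
    {"slide": [0.197,-0.027,0],"turn": -0.048,"gripper": 0.45},
    {"slide": [0.197,-0.027,0.15],"turn": -0.048,"gripper": 0.45},
    {"slide": [0.197,-0.027,0.3],"turn": -0.048,"gripper": 0.45},
    {"slide": [0.197,-0.027,0.4],"turn": -0.048,"gripper": 0.45}
  ]
}}

```text
time_s: 15.35
tcp_pos: [0.5169, -0.2499, 0.2012]
eef_rot: [179.9, 0.1, -82.0]
contact_force: [0.5, 0.5, -0.2]
gripper_width: 0.0397
gripper_force: 0.0
```

```bash
python3 - <<'E'
from h import *
go(.518,-.249,.116,-82)
s=optics.capture("side"); b=cv2.cvtColor(s["img"],cv2.COLOR_RGB2GRAY)
p=get_state()["tcp_pos"]; print(proj(s,p+[0,0,.038]),proj(s,[p[0],p[1],.194]))
for r in range(214,246): print(r," ".join(f"{v:3d}" for v in b[r,272:306]))
E
```

```text
slide [-0.005 -0.009  0.568] turn 0.0 at [ 0.5169 -0.2499  0.2012] -82.0 F [ 0.5  0.5 -0.2]
[286.77354965 220.79374313] [286.54607474 230.60646025]
214  20  20  29  22  25  24  21  37  40  25  56  94 120 118 119 117 119 119 121 118 131 204  63  11  28  88  96  92  94 108 169 184 182 181
215  38  41  50  42  54  57  60  65  73  35  93 123 121 119 118 115 117 117 117 119 150 201  60   5  23  92 101  96  94 124 186 182 180 179
216  94  85  99  77  89  94  96 102  92  30 105 122 119 118 120 119 118 118 116 129 193 196  54  12  27  87 102  90  94 130 187 182 179 179
217 120 118 121  84  98  96  97  94  82  23 103 120 117 116 118 119 115 121 119 124 186 197  77   0  26  88  98  94 100 152 183 181 180 181
218 116 116 116  89  96  94  94  95  45  33 102 123 121 121 122 115 119 119 115 116 126 200 127   3  32  91  93  94 102 166 181 180 179 177
219 116 118 116  96  87  99  92  95  58  28 104 123 118 120 121 117 116 119 117 115 147 196 166   3  25  95  96  91 101 166 182 181 179 178
220 119 117 119  97  77  95  97  95  87  26 102 120 117 116 115 115 117 116 117 126 189 195 194  57  27 108 100 
[... 2827 characters left out ...]

241 117 117 118 118 117 117 117 116 122 120  80  64  73  80 102  72  62  76 137 129 194 191 179 179 177 177 180 182 180 183 180 117  75  61
242 118 117 119 117 119 119 118 119 120 121 105  61  74  82  86  90  64  72 128 161 193 193 180 179 182 182 181 180 181 185 181  95  74  44
243 119 118 118 119 120 117 116 119 119 106  99  71  65  84  73  71  63  73 136 212 190 188 180 178 178 180 178 179 179 185 181  96  76  52
244 119 119 121 117 117 116 116 120 116 105  74  68  65  89  77  76  67  75 145 216 189 185 179 179 182 182 176 176 179 181 181  98  74  61
245 119 121 119 119 120 117 118 120 119 107  73  68  66  91  83  78  73  62 122 213 189 180 180 179 180 178 174 176 181 183 185  99  73  61
```

The disc (columns 282–291) lies between the fingers (inner sides at 281 and 295). Descend and grip.

Call:
{"op": "send_rows", "data": {
  "moves": [
    {"slide": [0,-0.008,0.13],"turn": 0,"gripper": 0.45},
    {"slide": [0,-0.008,0.26],"turn": 0,"gripper": 0.45},
    {"slide": [0,-0.008,0.38],"turn": 0,"gripper": 0.45},
    {"slide": [0,-0.008,0.48],"turn": 0,"gripper": 0.45},
    {"slide": [0,-0.008,0.56],"turn": 0,"gripper": 0.45}
  ]
}}

```text
time_s: 15.82
tcp_pos: [0.5187, -0.2498, 0.1184]
eef_rot: [180.0, 0.0, -81.9]
contact_force: [-0.5, 0.2, 0.0]
gripper_width: 0.0393
gripper_force: 0.0
```

Call:
{"op": "send_rows", "data": {
  "moves": [
    {"slide": [0,0,0],"turn": 0,"gripper": 0.3},
    {"slide": [0,0,0],"turn": 0,"gripper": 0.2},
    {"slide": [0,0,0],"turn": 0,"gripper": 0.15},
    {"slide": [0,0,0],"turn": 0,"gripper": 0.1},
    {"slide": [0,0,0],"turn": 0,"gripper": 0}
  ],
  "newtons": 30
}}

```text
time_s: 16.23
tcp_pos: [0.5195, -0.2499, 0.1203]
eef_rot: [-179.9, -0.0, -81.9]
contact_force: [-0.5, 0.3, 0.0]
gripper_width: 0.0117
gripper_force: 0.0
```

Call:
{"op": "send_rows", "data": {
  "moves": [
    {"slide": [0,0,0],"turn": 0,"gripper": 0},
    {"slide": [0,0,0],"turn": 0,"gripper": 0},
    {"slide": [0,0,0],"turn": 0,"gripper": 0},
    {"slide": [0,0,0],"turn": 0,"gripper": 0},
    {"slide": [0,0,0],"turn": 0,"gripper": 0}
  ],
  "newtons": 45
}}

```text
time_s: 16.65
tcp_pos: [0.5195, -0.2499, 0.12]
eef_rot: [-179.9, -0.0, -81.9]
contact_force: [-0.5, 0.6, 5.2]
gripper_width: 0.006
gripper_force: 45.0
```

Call:
{"op": "send_rows", "data": {
  "moves": [
    {"slide": [0,0,-0.12],"turn": 0,"gripper": 0},
    {"slide": [0,0,-0.3],"turn": 0,"gripper": 0},
    {"slide": [0,0,-0.52],"turn": 0,"gripper": 0},
    {"slide": [0,0,-0.76],"turn": 0,"gripper": 0},
    {"slide": [0,0,-1],"turn": 0,"gripper": 0}
  ]
}}

```text
time_s: 17.07
tcp_pos: [0.5173, -0.2489, 0.2685]
eef_rot: [179.8, 0.1, -81.9]
contact_force: [1.9, -0.3, -6.0]
gripper_width: 0.0059
gripper_force: 45.0
```

Call:
{"op": "send_rows", "data": {
  "moves": [
    {"slide": [0,0,-0.1],"turn": 0,"gripper": 0},
    {"slide": [0,0,-0.2],"turn": 0,"gripper": 0},
    {"slide": [0,0,-0.3],"turn": 0,"gripper": 0},
    {"slide": [0,0,-0.4],"turn": 0,"gripper": 0},
    {"slide": [0,0,-0.4],"turn": 0,"gripper": 0}
  ]
}}

```text
time_s: 17.48
tcp_pos: [0.5192, -0.2499, 0.3306]
eef_rot: [-179.9, -0.0, -81.9]
contact_force: [-0.2, -0.4, -5.6]
gripper_width: 0.0058
gripper_force: 45.0
```

```bash
python3 - <<'E'
from h import *
go(.6,.24,.33,-85.5)
t=optics.capture("top");s=optics.capture("side")
np.savez("st2.npz",t=t["img"],s=s["img"])
# model check: project rest model for candidate rho/heading over both pictures
A=np.array([.5605,.2375,0]); th=.35
def model(rho,h):
    c,q=np.cos(np.radians(h)),np.sin(np.radians(h))
    Rz=np.array([[c,-q,0],[q,c,0],[0,0,1]]); B=Rz@np.array([[np.cos(th),0,-np.sin(th)],[0,1,0],[np.sin(th),0,np.cos(th)]])
    O=A+Rz@[rho,0,0]+[0,0,.1]
    return lambda X: O+B@np.array(X)
S=cv2.resize(s["img"][105:195,240:350],(440,360),interpolation=2); S0=S.copy()
f=model(.02,4.5)
for P_ in [(0,-.063,.1),(0,.063,.1),(0,-.063,0),(0,.063,0),(.042,.045,0),(.042,-.045,0)]:
    print(P_,f(P_).round(3),proj(t,f(P_)).round(1),proj(s,f(P_)).round(1))
T=cv2.resize(t["img"][150:215,145:210],(360,360),interpolation=2)
save("r8",np.hstack([T,S]))
E
```

```text
slide [-3.158 -0.992  0.004] turn 0.04 at [ 0.5192 -0.2499  0.3306] -81.9 F [-0.2 -0.4 -5.6]
(0, -0.063, 0.1) [0.551 0.174 0.194] [193.3 182.6] [286.3 139.2]
(0, 0.063, 0.1) [0.541 0.299 0.194] [151.  186.5] [280.6 117.6]
(0, -0.063, 0) [0.585 0.176 0.1  ] [198.  179.8] [295.2 158.8]
(0, 0.063, 0) [0.575 0.302 0.1  ] [158.5 183.4] [289.4 137.2]
(0.042, 0.045, 0) [0.616 0.287 0.114] [162.5 169.7] [300.7 136.1]
(0.042, -0.045, 0) [0.623 0.197 0.114] [190.8 167.1] [305.2 151.5]
```

View pics/r8.png

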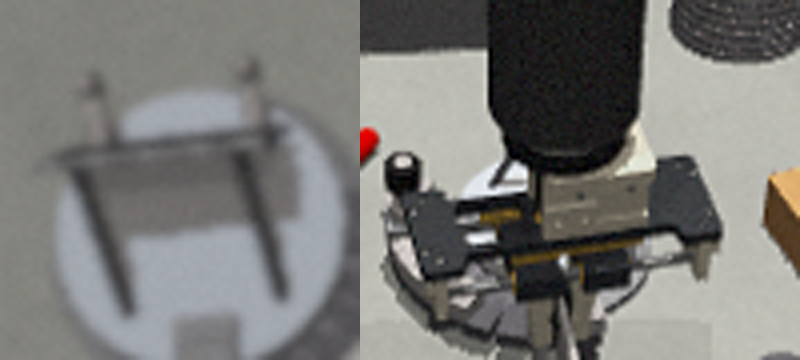

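The top crop shows the stop tips at about (92,75) and (250,65) and the plate line from (45,160) to (290,130). The rest origin therefore lies about 40 mm in front of the axis, heading about 4°. In the side view the gripper hides the rest. I'll carry the disc clear at height and measure from the side.

Call:
{"op": "send_rows", "data": {
  "moves": [
    {"slide": [-0.1,-0.1,0],"turn": 0,"gripper": 0},
    {"slide": [-0.25,-0.24,0],"turn": 0,"gripper": 0},
    {"slide": [-0.41,-0.4,0],"turn": 0,"gripper": 0},
    {"slide": [-0.57,-0.55,0],"turn": 0,"gripper": 0},
    {"slide": [-0.74,-0.71,0],"turn": 0.04,"gripper": 0}
  ]
}}

```text
time_s: 18.0
tcp_pos: [0.6083, -0.1235, 0.3267]
eef_rot: [179.8, 0.1, -85.5]
contact_force: [1.1, -0.8, -6.3]
gripper_width: 0.0063
gripper_force: 45.0
```

Call:
{"op": "send_rows", "data": {
  "moves": [
    {"slide": [-0.17,-0.16,0],"turn": 0,"gripper": 0},
    {"slide": [-0.34,-0.32,0],"turn": 0,"gripper": 0},
    {"slide": [-0.5,-0.48,0],"turn": 0,"gripper": 0},
    {"slide": [-0.62,-0.6,0],"turn": 0,"gripper": 0},
    {"slide": [-0.7,-0.68,0],"turn": 0,"gripper": 0}
  ]
}}

```text
time_s: 18.42
tcp_pos: [0.7028, -0.0094, 0.325]
eef_rot: [179.7, 0.0, -85.4]
contact_force: [-0.5, 0.4, -7.1]
gripper_width: 0.0061
gripper_force: 45.0
```

```bash
cat >> h.py <<'E'
A=np.array([.5605,.2375,0]); th=.35
def model(rho,h):
    Rz=R.from_euler('z',h,degrees=True).as_matrix(); B=Rz@R.from_euler('y',-th).as_matrix()
    O=A+Rz@[rho,0,0]+[0,0,.1]
    return lambda X: O+B@np.array(X)
E
python3 - <<'E'
from h import *
s=optics.capture("side"); b=cv2.cvtColor(s["img"],cv2.COLOR_RGB2GRAY); np.savez("st3.npz",s=s["img"])
f=model(.04,4)
for X in [(0,-.063,.1),(0,.063,.1),(0,-.063,0),(0,.063,0),(.036,.045,.022),(.036,-.045,.022)]: print(X,proj(s,f(X)).round(1))
for n in ("rest","knob"): print([(round(x["p"],2),np.round(x["location"],3)) for x in optics.look_for("side",n)[:2]])
for r in range(112,168,2): print(r," ".join(f"{v:3d}" for v in b[r,272:320]))
E
```

```text
(0, -0.063, 0.1) [291.8 138.7]
(0, 0.063, 0.1) [286.2 117.1]
(0, -0.063, 0) [300.5 158.4]
(0, 0.063, 0) [294.8 136.7]
(0.036, 0.045, 0.022) [302.8 132.1]
(0.036, -0.045, 0.022) [307.2 147.4]
[(0.88, array([0.552, 0.216, 0.058]))]
[(0.74, array([0.551, 0.212, 0.059])), (0.47, array([0.428, 0.215, 0.125]))]
112  58  60  53  56  59  53  56  61 124 176 172 184 186 185 184 187 185 184 184 183 186 184 184 182 183 183 182 181 181 182 181 183 183 184 180 181 179 180 182 183 182 179 121  33  29  44  42  35
114  58  57  57  54  48  55  57  61 125 178 173 186 186 187 184 185 184 181 180 181 184 186 185 185 184 183 183 184 181 185 185 183 182 183 183 183 183 179 182 181 179 186 170  83  49  50  38  60
116  50  60  64  61  61  58  84 101 155 188 184 184 181 183 187 182 182 181 181 183 184 183 184 184 185 182 183 182 183 182 181 185 184 185 182 181 182 183 183 184 181 185 184 151  81  93  97  98
118 189 191 188 186 186 187 186 182 183 185 181 184 184 184 166 169 176 184 184 184 180 182 179 184 184 182 184 186 183 184 182 183 183 185 187 184 182 184 183 181 182 183 184 184 117  60  77  95
120 185 1
[... 3994 characters left out ...]
 132 130 129 130 132 130 133 136 136  47  59  49  98 138 134 136 132 124 163 169 171 167 169 171 168 167 167 167
162 155 203 220 216 219 214 171  27  39  79 135 128 123 128 133 129 131 133 133 129 132 132 131 131 131 131 135 136 135  21  35  47 118 135 135 141 129  96 150 152 170 171 169 170 171 170 171 170
164 210 205 123 123 121  67  35  43  98 135 132 131 130 127 130 130 128 136 132 133 132 130 132 129 130 138 136 138 132  75  62  88 140 161 160 140  76  76  90 152 158 173 172 171 170 171 170 169
166 129 132 130 131  56  33  59 105 135 130 131 131 129 125 127 129 129 134 136 140 141 147 154 151 151 153 154 154 156 157 155 142 160 148 111  83  82  83  79  87 151 173 172 171 171 169 169 168
```

The rest shows clearly from the side: far top corner at (287,118), stop tips at (304,132) and (309,147). The model fits with the origin 43 mm from the axis, heading 4°. Target for the vertical disc is (0.6136, 0.2412), with touch expected at reported z of about 0.194.

Call:
{"op": "send_rows", "data": {
  "moves": [
    {"slide": [-0.1,0.03,0],"turn": 0,"gripper": 0},
    {"slide": [-0.28,0.08,0],"turn": 0,"gripper": 0},
    {"slide": [-0.47,0.13,0],"turn": 0,"gripper": 0},
    {"slide": [-0.67,0.18,0],"turn": 0,"gripper": 0},
    {"slide": [-0.86,0.23,0],"turn": 0,"gripper": 0}
  ]
}}

```text
time_s: 18.98
tcp_pos: [0.6562, 0.1141, 0.3281]
eef_rot: [179.9, 0.0, -85.6]
contact_force: [0.2, 0.7, -5.6]
gripper_width: 0.0057
gripper_force: 45.0
```

Call:
{"op": "send_rows", "data": {
  "moves": [
    {"slide": [-0.2,0.05,0],"turn": 0,"gripper": 0},
    {"slide": [-0.4,0.1,0],"turn": 0,"gripper": 0},
    {"slide": [-0.6,0.15,0],"turn": 0,"gripper": 0},
    {"slide": [-0.75,0.2,0],"turn": 0,"gripper": 0},
    {"slide": [-0.85,0.23,0],"turn": 0,"gripper": 0}
  ]
}}

```text
time_s: 19.4
tcp_pos: [0.6115, 0.2396, 0.3282]
eef_rot: [179.9, 0.0, -85.5]
contact_force: [0.8, 0.9, -7.6]
gripper_width: 0.0057
gripper_force: 45.0
```

Call:
{"op": "send_rows", "data": {
  "moves": [
    {"slide": [0,0,0],"turn": 0,"gripper": 0},
    {"slide": [0,0,0],"turn": 0,"gripper": 0},
    {"slide": [0,0,0],"turn": 0,"gripper": 0},
    {"slide": [0,0,0],"turn": 0,"gripper": 0},
    {"slide": [0,0,0],"turn": 0,"gripper": 0}
  ]
}}

```text
time_s: 19.82
tcp_pos: [0.6137, 0.237, 0.329]
eef_rot: [180.0, -0.0, -85.6]
contact_force: [0.2, 0.2, -6.4]
gripper_width: 0.0057
gripper_force: 45.0
```

```bash
python3 - <<'E'
from h import *
go(.6136,.2412,.21,-86); print(get_state()["joints"].round(1))
s=optics.capture("side"); b=cv2.cvtColor(s["img"],cv2.COLOR_RGB2GRAY)
p=get_state()["tcp_pos"]; c=p-[0,0,.011]
e=np.array([.07,-1,0])
print("disc front/back pts near,far,top,bot",[proj(s,c+q).round(1) for q in (.085*e,-.085*e,np.array([0,0,.085]),np.array([0,0,-.085]))])
for r in range(100,160,2): print(r," ".join(f"{v:3d}" for v in b[r,282:326]))
E
```

```text
slide [-0.028 -0.002  0.794] turn 0.004 at [0.6137 0.237  0.329 ] -85.6 F [ 0.2  0.2 -6.4]
[ 38.1  16.1  12.    0.  -85.9 -33.7]
disc front/back pts near,far,top,bot [array([308.2, 112.4]), array([299.2,  83.8]), array([304.6,  75.6]), array([302.6, 118.2])]
100 175 175 175 177 176 174 172 174 174 173 175 173 173 174 172 174 173 114  27  63  99 134 178 123  56  74 141 149 176 175 173 174 174 174 175 175 115  45  47  42  63  58  53  49
102 177 176 176 176 175 175 176 175 174 175 178 175 176 174 176 176 174 152  53  63 105 139 180 123  27  69 126 145 176 172 174 173 173 174 177 177  78  52  44  56  45  51  60  65
104 180 176 172 176 179 179 178 177 176 178 176 175 176 174 175 175 177 180  51  60  88 114 183 122  48  64 110 134 179 173 172 175 175 173 175 177  80  41  65  36  51  59  60  48
106 180 178 175 176 177 179 178 178 179 175 173 176 176 179 179 178 179 182  47  58  69 112 159  88  60  64 103 115 179 175 171 173 174 176 177 164  29  46  42  52  59  62  38  50
108 179 178 178 180 178 177 180 178 177 179 179 178 179 176 176 174 177 179 113  44  58  89  97  87  61  62  89 114 179 1
[... 3858 characters left out ...]
  53  54 123 151 150 133 125 127 129 128 125 125  86  64  79 149 150 142 178 192 185 172 105 132 100 116 151 164 165 166 161 162 162 163 163 163 164 162 162 162
154 149 137  68  46  58 136 151 148 145 147 148 132 128 125 127 131 127  64  68  90 115 152 123 104  97 112 111 165 167 163 162 162 163 165 165 163 162 162 164 163 164 163 162 163
156 116  59  44  83 155 148 148 145 146 146 144 142 125 125 125 123 131 126  63  56  61  81 146 149 149 146 131 147 166 162 165 166 164 166 164 158 164 163 167 163 164 165 161 163
158  52  39 105 150 146 145 144 146 146 146 146 148 147 125 126 126 126 128 126  55  58  54 100 155 152 151 149 129 155 157 156 156 155 155 154 166 163 160 163 166 164 162 160 164
```

The disc hangs in line: lowest rim at about (305.5,123), predicted column 305.7. Lower towards the bars, slowly at the end.

Call:
{"op": "send_rows", "data": {
  "moves": [
    {"slide": [-0.023,0,0.15],"turn": 0,"gripper": 0},
    {"slide": [-0.023,0,0.35],"turn": 0,"gripper": 0},
    {"slide": [-0.023,0,0.55],"turn": 0,"gripper": 0},
    {"slide": [-0.023,0,0.68],"turn": 0,"gripper": 0},
    {"slide": [-0.023,0,0.74],"turn": 0,"gripper": 0}
  ]
}}

```text
time_s: 20.28
tcp_pos: [0.6116, 0.2401, 0.2143]
eef_rot: [179.7, -0.1, -85.6]
contact_force: [0.3, 0.2, -7.2]
gripper_width: 0.0057
gripper_force: 45.0
```

Call:
{"op": "send_rows", "data": {
  "moves": [
    {"slide": [0,0,0.01],"turn": 0,"gripper": 0},
    {"slide": [0,0,0.02],"turn": 0,"gripper": 0},
    {"slide": [0,0,0.03],"turn": 0,"gripper": 0},
    {"slide": [0,0,0.04],"turn": 0,"gripper": 0},
    {"slide": [0,0,0.04],"turn": 0,"gripper": 0}
  ]
}}

```text
time_s: 20.7
tcp_pos: [0.6136, 0.2418, 0.2132]
eef_rot: [-179.9, 0.1, -85.5]
contact_force: [-0.5, 0.3, -6.6]
gripper_width: 0.0059
gripper_force: 45.0
```

```bash
python3 - <<'E'
from h import *
go(.6136,.2405,.194,-86)
s=optics.capture("side"); b=cv2.cvtColor(s["img"],cv2.COLOR_RGB2GRAY)
for r in range(120,164,2): print(r," ".join(f"{v:3d}" for v in b[r,282:322]))
E
```

```text
slide [0.009 0.001 0.128] turn 0.005 at [0.6136 0.2418 0.2132] -85.5 F [-0.5  0.3 -6.6]
120 168 169 166 164 122  79 117 174 169 167 167 176 177 178 182 181  27  58  74 116 186 100  45  98 183 170 182 183 180 179 179 178 181 180 181 181 180 178 177 180
122 167 165 167 168 167 115  83 114 171 168 167 166 164 168 179 182  48  56  80 123 189 124  55  76 176 173 181 180 181 179 177 178 177 181 182 181 181 177 177 178
124 164 168 167 166 171 172  82  76 117 175 169 165 168 168 170 169  84  57  80 121 187 153  51  68 161 160 181 182 180 180 181 179 180 180 178 178 179 180 179 180
126 167 168 168 168 168 123  51  83  58 125 172 165 168 168 170 170 116  33  74 106 184 161  53  69 141 159 181 179 177 181 181 181 179 178 181 179 180 178 180 180
128 165 168 170 163  58  27  44  97  79  71 167 172 169 166 166 167 110  55  65 102 140 172  53  64 111 142 183 181 177 179 178 178 179 181 177 178 176 179 179 179
130 167 170 161  61  32  68 155 123  82  67  77 167 172 170 169 170 153  51  57 107 141 176  35  57  99 138 179 177 175 175 176 175 179 177 178 177 178 177 177 177
132 171 127  34  34  78 155 
[... 1895 characters left out ...]
 166 162 163 166 164 165 165 162 165 165 163
156 117  61  45  88 157 148 134 131 135 133 150 147 125 125 129 126 129 129  67  68  59  75 125 129 134 152 128 145 167 167 166 168 169 166 165 164 164 165 168 167
158  51  46 107 152 149 147 145 149 149 147 146 147 145 127 127 126 126 130 131  61  71  47  90 134 132 128 128 131 170 154  83  86  84  86  87  96 157 165 165 169
160  55 135 147 145 146 146 145 148 148 145 147 146 145 125 125 129 127 131 133  51  54  53  97 130 128 130 129 115  79  90  92  88  92  88  89  88 100 171 165 161
162 181 174 173 172 172 169 139 141 142 125 124 126 132 131 129 128 131 130 130  26  31  70 183 213 207 129 124  80  78  82  96  98  96  89  90  90  86  99 171 165
```

The rim (columns 303–306, row 147) hangs between the plate edge (column 300) and the near stop (column 308). Go on down in small steps.

Call:
{"op": "send_rows", "data": {
  "moves": [
    {"slide": [0.005,0,0.015],"turn": 0,"gripper": 0},
    {"slide": [0.005,0,0.03],"turn": 0,"gripper": 0},
    {"slide": [0.005,0,0.045],"turn": 0,"gripper": 0},
    {"slide": [0.005,0,0.06],"turn": 0,"gripper": 0},
    {"slide": [0.005,0,0.06],"turn": 0,"gripper": 0}
  ]
}}

```text
time_s: 21.17
tcp_pos: [0.6129, 0.2406, 0.2023]
eef_rot: [179.9, -0.0, -85.5]
contact_force: [-0.3, 0.2, -7.3]
gripper_width: 0.0058
gripper_force: 45.0
```

Call:
{"op": "send_rows", "data": {
  "moves": [
    {"slide": [0,0,0.01],"turn": 0,"gripper": 0},
    {"slide": [0,0,0.02],"turn": 0,"gripper": 0},
    {"slide": [0,0,0.03],"turn": 0,"gripper": 0},
    {"slide": [0,0,0.03],"turn": 0,"gripper": 0},
    {"slide": [0,0,0.03],"turn": 0,"gripper": 0}
  ]
}}

```text
time_s: 21.58
tcp_pos: [0.6132, 0.2407, 0.1985]
eef_rot: [180.0, -0.0, -85.5]
contact_force: [0.4, -0.1, -7.1]
gripper_width: 0.0058
gripper_force: 45.0
```

Call:
{"op": "send_rows", "data": {
  "moves": [
    {"slide": [0,0,0.007],"turn": 0,"gripper": 0},
    {"slide": [0,0,0.014],"turn": 0,"gripper": 0},
    {"slide": [0,0,0.02],"turn": 0,"gripper": 0},
    {"slide": [0,0,0.02],"turn": 0,"gripper": 0},
    {"slide": [0,0,0.02],"turn": 0,"gripper": 0}
  ]
}}

```text
time_s: 22.0
tcp_pos: [0.6133, 0.2408, 0.1959]
eef_rot: [-180.0, 0.0, -85.5]
contact_force: [-0.1, 0.5, -4.7]
gripper_width: 0.0055
gripper_force: 45.0
```

Call:
{"op": "send_rows", "data": {
  "moves": [
    {"slide": [0,0,0.007],"turn": 0,"gripper": 0},
    {"slide": [0,0,0.014],"turn": 0,"gripper": 0},
    {"slide": [0,0,0.02],"turn": 0,"gripper": 0},
    {"slide": [0,0,0.02],"turn": 0,"gripper": 0},
    {"slide": [0,0,0.02],"turn": 0,"gripper": 0}
  ]
}}

```text
time_s: 22.42
tcp_pos: [0.6139, 0.2411, 0.1951]
eef_rot: [-179.8, 0.0, -85.5]
contact_force: [-3.7, 1.2, 6.8]
gripper_width: 0.0058
gripper_force: 45.0
```

The bars took the disc's weight at z of about 0.196, as predicted: -7 N went to +7 N. Now open a little and ease the disc back against the plate, held between the fingers.

Call:
{"op": "send_rows", "data": {
  "moves": [
    {"slide": [0,0,0],"turn": 0,"gripper": 0.1},
    {"slide": [0,0.02,0],"turn": 0,"gripper": 0.13},
    {"slide": [0,0.04,0],"turn": 0,"gripper": 0.17},
    {"slide": [0,0.07,0],"turn": 0,"gripper": 0.21},
    {"slide": [0,0.1,0],"turn": 0,"gripper": 0.25}
  ],
  "newtons": 10
}}

```text
time_s: 22.83
tcp_pos: [0.5977, 0.2394, 0.1924]
eef_rot: [180.0, -0.0, -85.5]
contact_force: [0.5, -0.2, -0.5]
gripper_width: 0.0197
gripper_force: 0.2
```

Call:
{"op": "send_rows", "data": {
  "moves": [
    {"slide": [0,0.02,0.005],"turn": 0,"gripper": 0.27},
    {"slide": [0,0.04,0.01],"turn": 0,"gripper": 0.27},
    {"slide": [0,0.06,0.015],"turn": 0,"gripper": 0.27},
    {"slide": [0,0.08,0.02],"turn": 0,"gripper": 0.27},
    {"slide": [0,0.1,0.025],"turn": 0,"gripper": 0.27}
  ]
}}

```text
time_s: 23.25
tcp_pos: [0.583, 0.2384, 0.1888]
eef_rot: [180.0, -0.0, -85.5]
contact_force: [-1.0, 0.9, 0.0]
gripper_width: 0.0239
gripper_force: 0.4
```

```bash
python3 - <<'E'
from h import *
s=get_state(); print(s["tcp_pos"],s["contact_force"],s["moment"],s["gripper_width"],s["gripper_force"])
s=optics.capture("side"); b=cv2.cvtColor(s["img"],cv2.COLOR_RGB2GRAY)
for r in range(86,164,3): print(r," ".join(f"{v:3d}" for v in b[r,270:322]))
E
```

```text
[0.58297064 0.23840201 0.18883268] [-1.04519841  0.91943615  0.04210093] [-0.10775356  0.35232797  0.00102859] 0.023862464807007277 0.4147081944392994
86  56  56  53  55  53  55  57  69 142  58  58  66  62  63  55  60  63  58  63  67  68  30  82 116 124 108 103  99  99  94  93  92  81  80  88  86  91  86  85  79  81  87  81  63  59  55  53  55  57  49  65 140
89  54  46  53  51  53  55  55  72 166  58  66  62  62  64  57  62  63  67  65  74  69  36  90  86  86  82  85  86  77  82  83  88  80  84  88  87  83  74  62  86  87  80  53  55  56  48  50  51  50  64  86  91
92  39  31  31  34  34  32  27  25  29  27  31  27  24  23  27  25  22  15  20  28  17  54 110 111 108 109 108 109 103 101 100  99  86  85  84  87  87  89  86  85  85  70  49  55  55  58  60  61  57  61  58  58
95  58  58  60  62  59  35  45  35  65 162  59  26  42  77  80  70  65  57  19  20  37  80  90  90  99  83  82  85  89 113  84  84 106 108 105 106  98 108 105 102  98 102  52  62  60  60  60  59  59  57  57  53
98  61  63  59  59  61  64  52  49  51  52  62  19  29  36  28  36  31  32  32  31  37  59  87  80  78  8
[... 3857 characters left out ...]
 185 173 107 128 106 117 152 164 164 167 163 162 161 162 163 164
155  99 102 142 150 149 148 146 147 138 128 127 129 120  76  54  40  92 130 127 125 128 126 126 126 129 128 127 129 131  99  60  71  71  75 104 123 148 136 135 150 166 164 163 164 168 165 168 159 164 165 165 164
158 101 110 159 144 148 150 145 148 144 133 126  88  53  44 109 152 148 146 144 147 147 148 147 148 146 124 126 129 125 130 132  57  56  39  91 153 151 149 148 151 157 168 166 167 166 166 164 166 164 161 167 165
161  51  46  76 157 199 144 147 148 145  95  55  45 109 151 146 147 147 146 148 149 146 143 144 141 141 128 126 130 128 132 132  25  33  78 198 224 221 210 209  79  71  96 170 167 164 165 164 164 165 162 162 161
```

Call:
{"op": "send_rows", "data": {
  "moves": [
    {"slide": [0,0.02,0.005],"turn": 0,"gripper": 0.28},
    {"slide": [0,0.04,0.01],"turn": 0,"gripper": 0.28},
    {"slide": [0,0.06,0.015],"turn": 0,"gripper": 0.29},
    {"slide": [0,0.08,0.02],"turn": 0,"gripper": 0.3},
    {"slide": [0,0.1,0.02],"turn": 0,"gripper": 0.3}
  ]
}}

```text
time_s: 23.72
tcp_pos: [0.5679, 0.2372, 0.1856]
eef_rot: [180.0, -0.0, -85.5]
contact_force: [-1.6, 0.3, -0.8]
gripper_width: 0.0265
gripper_force: 0.4
```

Call:
{"op": "send_rows", "data": {
  "moves": [
    {"slide": [0,0.02,0],"turn": 0,"gripper": 0.31},
    {"slide": [0,0.04,0],"turn": 0,"gripper": 0.32},
    {"slide": [0,0.06,0],"turn": 0,"gripper": 0.33},
    {"slide": [0,0.08,0],"turn": 0,"gripper": 0.35},
    {"slide": [0,0.09,0],"turn": 0,"gripper": 0.37}
  ]
}}

```text
time_s: 24.13
tcp_pos: [0.5548, 0.2363, 0.1862]
eef_rot: [-180.0, 0.0, -85.5]
contact_force: [-0.2, 0.4, -0.2]
gripper_width: 0.0319
gripper_force: 0.0
```

```bash
python3 - <<'E'
from h import *
s=get_state(); print(s["tcp_pos"],s["contact_force"],s["gripper_width"],s["gripper_force"])
s=optics.capture("side"); b=cv2.cvtColor(s["img"],cv2.COLOR_RGB2GRAY)
f=model(.043,4)
for X in [(0,0,164),(0,0,79),(0,85,79),(0,-85,79),(6,0,164),(6,-85,79),(6,85,79)]: print(X,proj(s,f(np.array(X)/1000)).round(1))
for r in range(95,164,3): print(r," ".join(f"{v:3d}" for v in b[r,266:316]))
E
```

```text
[0.55479741 0.23631943 0.18623739] [-0.23687829  0.38273691 -0.15695626] 0.03186819873443876 0.0
(0, 0, 164) [283.8 114.1]
(0, 0, 79) [291.6 131.8]
(0, 85, 79) [287.9 117.7]
(0, -85, 79) [295.6 146.8]
(6, 0, 164) [285.5 113.5]
(6, -85, 79) [297.2 146.2]
(6, 85, 79) [289.4 117.1]
95  25  14  16  21  24  19  28  25  26  25  44  40  40  29  17  24  28  82  89  86  81  82  84  87  85  83  85  86  85  87  90  92  92  90  88  96 117  54  52  56  59  60  55  59  60  57  57  57  66  86
98  58  82  67  77  55  75  26  37  37  28  27  38  24  23  18  27  41  87  87  91  84  89  86  89  89  89  86  87  85  83  83  83  85  81  76  76  77  52  46  52  50  51  54  59  60  55  52  54  49  53
101  65  61  57  55  62  56  41  30  26  19   7  24  23  14  13  17  20   9   5   8  14  15  12  22  22  21  27  21  32  32  35  35  26  21  18  41 118 137 138 158 159 156 114   6  11  14  23  31  28  19
104  51  30  26  46  39  48  16  42  65  63  67  66  62  60  59  59  85 154 146 150 169 168 186 184 187 190  33  18  20  32  24  24  28  36  31  28  81 171 179 167 175 175 167 168  53  72  83  91  97 127
107  4
[... 3169 characters left out ...]
 126 130 127 129  90  54  61  82  64 118 151 194 186 170 103 132 107 118 152 165 164 166
155  96  95  93  99  94  83 119 129 126 129 128 128 126 125 127 128 124  73  54  44  89 131 129 128 129 125 124 124 126 126 129 125 132  98  56  71  73  72  87 102 140 212 220 186 164 164 163 163 165 165
158 121  93  90  99 100  97 101 129 127 134 131 133 148 148 145 101  51  46  99 136 133 147 148 148 146 148 145 124 127 129 129 128 128 131 126  57  68  46  90 157 150 159 223 217 159 165 165 165 165 165
161  56  57  52  54  51  55  67 110 150 148 148 146 140  95  50  48 105 153 143 146 144 145 148 149 148 143 143 142 122 126 127 128 129 128 133  23  34  57 144 170 165 124 127 140 147 156 170 166 163 166
```

No force on the fingers and the rim lines up with the plate model. Open further and rise straight up.

Call:
{"op": "send_rows", "data": {
  "moves": [
    {"slide": [0,0,0],"turn": 0,"gripper": 0.45},
    {"slide": [0,0,0],"turn": 0,"gripper": 0.55},
    {"slide": [0,0,0],"turn": 0,"gripper": 0.55},
    {"slide": [0,0,0],"turn": 0,"gripper": 0.55},
    {"slide": [0,0,-0.03],"turn": 0,"gripper": 0.55}
  ]
}}

```text
time_s: 24.6
tcp_pos: [0.5545, 0.2359, 0.1896]
eef_rot: [179.9, -0.0, -85.5]
contact_force: [0.2, -0.5, -0.7]
gripper_width: 0.0478
gripper_force: 0.0
```

Call:
{"op": "send_rows", "data": {
  "moves": [
    {"slide": [0,0,-0.1],"turn": 0,"gripper": 0.55},
    {"slide": [0,0,-0.25],"turn": 0,"gripper": 0.55},
    {"slide": [0,0,-0.45],"turn": 0,"gripper": 0.55},
    {"slide": [0,0,-0.7],"turn": 0,"gripper": 0.55},
    {"slide": [0,0,-1],"turn": 0,"gripper": 0.55}
  ]
}}

```text
time_s: 25.02
tcp_pos: [0.5542, 0.2357, 0.3379]
eef_rot: [179.9, -0.1, -85.5]
contact_force: [0.2, 0.9, -0.2]
gripper_width: 0.0485
gripper_force: 0.0
```

Call:
{"op": "send_rows", "data": {
  "moves": [
    {"slide": [0.2,0,0],"turn": 0,"gripper": 0.55},
    {"slide": [0.4,0,0],"turn": 0,"gripper": 0.55},
    {"slide": [0.6,0,0],"turn": 0,"gripper": 0.55},
    {"slide": [0.8,0,0],"turn": 0,"gripper": 0.55},
    {"slide": [1,0,0],"turn": 0,"gripper": 0.55}
  ]
}}

```text
time_s: 25.43
tcp_pos: [0.5665, 0.0854, 0.3376]
eef_rot: [-180.0, 0.0, -85.5]
contact_force: [0.7, 0.2, 0.2]
gripper_width: 0.048
gripper_force: 0.0
```

Call:
{"op": "send_rows", "data": {
  "moves": [
    {"slide": [0.2,0,0],"turn": 0,"gripper": 0.55},
    {"slide": [0.4,0,0],"turn": 0,"gripper": 0.55},
    {"slide": [0.6,0,0],"turn": 0,"gripper": 0.55},
    {"slide": [0.8,0,0],"turn": 0,"gripper": 0.55},
    {"slide": [1,0,0],"turn": 0,"gripper": 0.55}
  ]
}}

```text
time_s: 25.85
tcp_pos: [0.5782, -0.0644, 0.3376]
eef_rot: [-180.0, 0.0, -85.5]
contact_force: [0.4, -0.1, -0.2]
gripper_width: 0.048
gripper_force: 0.0
```

```bash
python3 - <<'E'
from h import *
print(get_state()["tcp_pos"],get_state()["contact_force"])
f=model(.043,4)
C=f((.006,0,.079)); print("expected disc centre",f((.003,0,.079)).round(3))
for c in ("side","top"):
    d=optics.capture(c); b=cv2.cvtColor(d["img"],cv2.COLOR_RGB2GRAY); np.save(f"{c}4.npy",d["img"])
    for n in ("disc","disc_small","knob","jar","bottle"): print(c,n,[(round(x["p"],2),np.round(x["location"],3)) for x in optics.look_for(c,n)[:4]])
    for fy in (-85,0,85): print(fy,proj(d,f(np.array((6,fy,79))/1000)).round(1),proj(d,f(np.array((0,fy,79))/1000)).round(1))
    print("top",proj(d,f((.006,0,.164))).round(1),proj(d,f((0,0,.164))).round(1))
    if c=="side":
        for r in range(104,164,3): print(r," ".join(f"{v:3d}" for v in b[r,270:314]))
    else:
        for r in range(155,212,2): print(r," ".join(f"{v:3d}" for v in b[r,140:210:2]))
E
```

```text
[ 0.57823106 -0.06439971  0.33762195] [ 0.4242622  -0.08324252 -0.19919671]
expected disc centre [0.579 0.239 0.175]
side disc [(0.88, array([ 0.34 , -0.198,  0.097])), (0.75, array([ 0.166, -0.315,  0.093])), (0.58, array([0.6  , 0.2  , 0.138])), (0.5, array([ 0.371, -0.574,  0.144]))]
side disc_small [(0.82, array([ 0.591, -0.25 ,  0.092])), (0.65, array([0.544, 0.216, 0.056]))]
side knob [(0.46, array([0.425, 0.215, 0.127])), (0.44, array([ 0.541, -0.263,  0.037]))]
side jar [(0.79, array([ 0.734, -0.026,  0.05 ]))]
side bottle [(0.73, array([ 0.792, -0.048,  0.105]))]
-85 [297.2 146.2] [295.6 146.8]
0 [293.2 131.2] [291.6 131.8]
85 [289.4 117.1] [287.9 117.7]
top [285.5 113.5] [283.8 114.1]
104  53  55  56  58  56  60  60  57  58  58 127 183 185 181 180 180 184 185 182 185 183 182 180 180 180 179 178 172  84  67  24  83  88  90  89  90  88  86  85  85  85  89  87  88
107  63  59  61  84  70  64  61  65  53  61  81  87  96  83  64  58  57  38  33  34  22  21  13  12  24  20  25  23  43  45  29  91  95 100 103 107 103 104 107 106 103 115 107  94
110  39  66  85  62  64  64  61  61 
[... 7066 characters left out ...]
  49  30  35  51  59  64  65  67  68  70  74  73  69  70  74  73  72  72  72  69  71  68  66  64  61  56  55  49  37  38  38
205 131 132 131 117  59  30  32  51  56  62  67  69  69  70  73  72  73  74  73  69  74  70  72  72  71  68  67  63  63  61  50  48  41  34  29
207 132 132 132 122  68  31  31  45  56  62  64  65  67  69  70  72  71  72  72  71  74  74  73  69  71  69  71  68  62  57  55  46  44  42  31
209 132 130 130 121  75  34  32  41  54  62  65  65  70  72  70  72  72  72  72  74  73  70  68  70  70  70  71  69  62  61  56  53  46  41  29
211 130 130 129 128  88  37  29  36  56  60  67  67  70  69  73  72  72  74  72  71  73  71  70  71  70  73  69  68  65  61  58  54  46  47  32
```

Call:
{"op": "send_rows", "data": {
  "moves": [
    {"slide": [0,-0.2,0],"turn": 0,"gripper": 0.55},
    {"slide": [0,-0.4,0],"turn": 0,"gripper": 0.55},
    {"slide": [0,-0.6,0],"turn": 0,"gripper": 0.55},
    {"slide": [0,-0.8,0],"turn": 0,"gripper": 0.55},
    {"slide": [0,-0.9,0],"turn": 0,"gripper": 0.55}
  ]
}}

```text
time_s: 26.87
tcp_pos: [0.7152, -0.0515, 0.3352]
eef_rot: [179.9, -0.0, -85.5]
contact_force: [-0.6, 1.0, -1.2]
gripper_width: 0.0481
gripper_force: 0.0
```

```bash
python3 - <<'E'
from h import *
d=optics.capture("side"); b=cv2.cvtColor(d["img"],cv2.COLOR_RGB2GRAY)
for n in ("disc","knob","rest"): print(n,[(round(x["p"],2),np.round(x["location"],3)) for x in optics.look_for("side",n)[:5]])
# predicted outline of the leaned disc (front, back) and a vertical one
f=model(.043,4); a=np.radians(np.arange(0,360,30))
for x in (6,0): print(x,[tuple(proj(d,f(np.array((x,85*np.sin(q),79+85*np.cos(q)))/1000)).round(1)) for q in a])
for r in range(103,160,2): print(r," ".join(f"{v:3d}" for v in b[r,274:316]))
E
```

```text
disc [(0.81, array([0.577, 0.22 , 0.187])), (0.7, array([ 0.162, -0.317,  0.095])), (0.64, array([ 0.368, -0.578,  0.141])), (0.57, array([ 0.342, -0.198,  0.096])), (0.53, array([0.543, 0.216, 0.06 ]))]
knob []
rest [(0.7, array([0.544, 0.213, 0.054])), (0.5, array([0.557, 0.214, 0.054]))]
6 [(np.float64(285.5), np.float64(113.5)), (np.float64(284.7), np.float64(108.8)), (np.float64(286.1), np.float64(110.3)), (np.float64(289.4), np.float64(117.1)), (np.float64(293.5), np.float64(127.4)), (np.float64(297.5), np.float64(138.5)), (np.float64(300.4), np.float64(147.8)), (np.float64(301.5), np.float64(153.0)), (np.float64(300.3), np.float64(152.6)), (np.float64(297.2), np.float64(146.2)), (np.float64(292.8), np.float64(135.4)), (np.float64(288.4), np.float64(123.3))]
0 [(np.float64(283.8), np.float64(114.1)), (np.float64(283.1), np.float64(109.5)), (np.float64(284.6), np.float64(110.9)), (np.float64(287.9), np.float64(117.7)), (np.float64(292.0), np.float64(127.9)), (np.float64(296.0), np.float64(139.0)), (np.float64(298.9), np.float64(148.4)), (np.float64(299.9), np.float64(153.6)), (n
[... 4445 characters left out ...]
 183 181 182
153 225 221 222 221 224 223 130 130 133 134 104  54  45  77 139 135 132 132 132 131 132 136 133 130 102  57  64  97  77  87  89  94  88 107 104 126 154 187 185 183 183 183
155 219 217 217 218 219 219 126 132 129  74  51  43  96 135 136 133 133 131 132 130 136 130 134 131 135 105  55  78  75  98 158 189 226 224 223 198 182 179 183 182 181 183
157 218 219 218 216 218 222 224 121  66  45  54 124 135 130 132 133 132 133 132 129 131 131 131 135 133 133 106  55  50  58 162 225 219 219 222 213 177 181 181 183 183 183
159 221 217 217 217 218 221 180  49  47  77 139 136 133 131 131 132 131 132 134 129 133 132 133 136 130 135 136  62  64  62 148 216 212 211 192 126 180 178 170 169 172 172
```

```bash
cat > fit.py <<'E'
from h import *
from scipy.optimize import differential_evolution
d=optics.capture("side"); b=cv2.cvtColor(d["img"],cv2.COLOR_RGB2GRAY).astype(int)
a=cv2.cvtColor(np.load("st3.npz")["s"],cv2.COLOR_RGB2GRAY).astype(int)
m=(abs(a-b)>22)[100:165,265:325]
K=8
def disc(rho,xb,phi,y,h=4.0):
    # back face bottom edge at rest (xb,y,-6), tilted phi further back than the plate
    f=model(rho,h); Q=R.from_euler('y',-phi,degrees=True).as_matrix(); im=np.zeros((65*K,60*K),np.uint8)
    q=np.linspace(0,2*np.pi,90,endpoint=False)
    def pts(r,x): return np.array([proj(d,f(np.array([xb,y,-.006])+Q@np.array([x,r*np.sin(t),.085+r*np.cos(t)]))) for t in q])
    def px(p): return np.round((p-[265,100]+.5)*K).astype(np.int32)
    F,B=pts(.085,.006),pts(.085,0)
    cv2.fillConvexPoly(im,cv2.convexHull(px(np.vstack([F,B]))),1)
    h1=np.zeros_like(im);h2=np.zeros_like(im); cv2.fillPoly(h1,[px(pts(.036,.006))],1);cv2.fillPoly(h2,[px(pts(.036,0))],1)
    im[(h1&h2)>0]=0
    return cv2.resize(im.astype(np.float32),(60,65),interpolation=cv2.INTER_AREA)
if __name__=="__main__":
    def cost(p): return np.abs(disc(*p)-m).sum()
    for nm,bd in (("flat",[(.035,.055),(0,1e-6),(0,1e-6),(-.01,.01)]),("free",[(.0425,.0435),(-.006,.03),(-6,18),(-.01,.01)])):
        r=differential_evolution(cost,bd,seed=1,maxiter=25,popsize=10); print(nm,r.x.round(4),r.fun,m.sum())
    e=disc(*r.x)
    for i in range(8,62): print(100+i,"".join(".o#X"[int(m[i,j])+2*int(e[i,j]>.5)] for j in range(60)))
E
python3 fit.py
```

```text
flat [0.0502 0.     0.     0.0013] 465.90625 536
free [ 0.0429  0.0101  2.2625 -0.0046] 449.28125 536
108 ................................................oooo.o......
109 ................................................ooooooo.....
110 ....................X##.........................ooooo.o.....
111 ....................XX##.........................oooo.o.....
112 ....................XXX#.........................ooooo...ooo
113 ....................XXXX#........................oooooo.oooo
114 ....................#XXX#.........................oooo.o.ooo
115 ....................#XXXX#........................oooo.oo...
116 .....................XXXX#........................ooooooo...
117 ...................o.XXXXX#........................ooooooo..
118 .....................#XXXXX........................oooo.oooo
119 .....................oXXXXX#.......................ooooooooo
120 .....................o#XXXXX........................oooooooo
121 ......................XXXXXX#.......................oooooooo
122 ......................oX#XXXX.......................oooooooo
123 ...................
[... 1811 characters left out ...]
......ooooo............o.XXXXX....................
152 ...............ooooo.............o.oXXXX....................
153 ...............oooooo............o..#X##....................
154 ...............ooooo.................##.oooo................
155 ...............ooo.o...................oooooo...............
156 ...............oooo.o.................ooooooo...............
157 ................oo.oo..................oooooo...............
158 .................o.oo..................oooooo...............
159 ..................oooo.................ooooo................
160 .................oooo.......................................
161 .................oo.........................................
```

The fit is ambiguous: either the disc is flat, or its lower edge still stands a few mm off the plate, held by friction on the bars. I'll settle that. The fingers go round the disc's top and close gently. The front tip acts as fulcrum while the back finger brings the top forward, which drives the lower edge home.

```bash
python3 -c "
from h import *
go(.563,.2365,.335,-85.8)"
```

```text
slide [-1.996  0.844  0.013] turn 0.003 at [ 0.7127 -0.0521  0.3369] -85.5 F [ 0.2 -1.   0.6]
```

Call:
{"op": "send_rows", "data": {
  "moves": [
    {"slide": [-0.2,0.08,0],"turn": 0,"gripper": 0.6},
    {"slide": [-0.4,0.17,0],"turn": 0,"gripper": 0.6},
    {"slide": [-0.6,0.25,0],"turn": 0,"gripper": 0.6},
    {"slide": [-0.8,0.34,0],"turn": 0,"gripper": 0.6},
    {"slide": [-1,0.42,0],"turn": 0,"gripper": 0.6}
  ]
}}

```text
time_s: 27.53
tcp_pos: [0.6367, 0.0931, 0.3385]
eef_rot: [-179.9, 0.0, -85.5]
contact_force: [0.2, 0.7, 0.0]
gripper_width: 0.0526
gripper_force: 0.0
```

Call:
{"op": "send_rows", "data": {
  "moves": [
    {"slide": [-0.2,0.08,0],"turn": 0,"gripper": 0.6},
    {"slide": [-0.4,0.17,0],"turn": 0,"gripper": 0.6},
    {"slide": [-0.6,0.25,0],"turn": 0,"gripper": 0.6},
    {"slide": [-0.8,0.34,0],"turn": 0,"gripper": 0.6},
    {"slide": [-0.99,0.42,0],"turn": 0,"gripper": 0.6}
  ]
}}

```text
time_s: 27.95
tcp_pos: [0.5622, 0.2364, 0.3385]
eef_rot: [-179.9, 0.1, -85.5]
contact_force: [0.5, 0.5, 0.1]
gripper_width: 0.0529
gripper_force: 0.0
```

Call:
{"op": "send_rows", "data": {
  "moves": [
    {"slide": [0,0,0],"turn": 0,"gripper": 0.6},
    {"slide": [0,0,0],"turn": 0,"gripper": 0.6},
    {"slide": [0,0,0],"turn": 0,"gripper": 0.6},
    {"slide": [0,0,0],"turn": 0,"gripper": 0.6},
    {"slide": [0,0,0],"turn": 0,"gripper": 0.6}
  ]
}}

```text
time_s: 28.37
tcp_pos: [0.5643, 0.2344, 0.3374]
eef_rot: [-180.0, 0.0, -85.6]
contact_force: [0.9, -0.9, -0.7]
gripper_width: 0.0527
gripper_force: 0.0
```

```bash
python3 -c "
from h import *
go(.563,.2365,.187,-85.8); print(get_state()['gripper_width'])"
```

```text
slide [-0.014  0.008  1.002] turn 0.002 at [0.5643 0.2344 0.3374] -85.6 F [ 0.9 -0.9 -0.7]
0.05271846686615677
```

Call:
{"op": "send_rows", "data": {
  "moves": [
    {"slide": [-0.013,0.03,0.2],"turn": 0,"gripper": 0.6},
    {"slide": [-0.013,0.03,0.35],"turn": 0,"gripper": 0.6},
    {"slide": [-0.013,0.03,0.48],"turn": 0,"gripper": 0.6},
    {"slide": [-0.013,0.03,0.58],"turn": 0,"gripper": 0.6},
    {"slide": [-0.013,0.03,0.66],"turn": 0,"gripper": 0.6}
  ]
}}

```text
time_s: 28.78
tcp_pos: [0.5593, 0.2357, 0.2364]
eef_rot: [179.9, -0.0, -85.6]
contact_force: [-0.6, -0.3, -0.2]
gripper_width: 0.0531
gripper_force: 0.0
```

Call:
{"op": "send_rows", "data": {
  "moves": [
    {"slide": [0,0,0.07],"turn": 0,"gripper": 0.6},
    {"slide": [0,0,0.14],"turn": 0,"gripper": 0.6},
    {"slide": [0,0,0.21],"turn": 0,"gripper": 0.6},
    {"slide": [0,0,0.28],"turn": 0,"gripper": 0.6},
    {"slide": [0,-0.02,0.32],"turn": 0,"gripper": 0.6}
  ]
}}

```text
time_s: 29.2
tcp_pos: [0.5618, 0.2369, 0.1887]
eef_rot: [179.9, -0.0, -85.5]
contact_force: [-0.3, -0.3, 0.6]
gripper_width: 0.053
gripper_force: 0.0
```

Call:
{"op": "send_rows", "data": {
  "moves": [
    {"slide": [0,0,0],"turn": 0,"gripper": 0.5},
    {"slide": [0,0,0],"turn": 0,"gripper": 0.42},
    {"slide": [0,0,0],"turn": 0,"gripper": 0.36},
    {"slide": [0,0,0],"turn": 0,"gripper": 0.32},
    {"slide": [0,0,0],"turn": 0,"gripper": 0.3}
  ],
  "newtons": 5
}}

```text
time_s: 29.62
tcp_pos: [0.5623, 0.2374, 0.1907]
eef_rot: [-180.0, 0.0, -85.5]
contact_force: [-1.7, 0.1, 1.0]
gripper_width: 0.028
gripper_force: 0.9
```

Call:
{"op": "send_rows", "data": {
  "moves": [
    {"slide": [0,0,0],"turn": 0,"gripper": 0.28},
    {"slide": [0,0,0],"turn": 0,"gripper": 0.26},
    {"slide": [0,0,0],"turn": 0,"gripper": 0.24},
    {"slide": [0,0,0],"turn": 0,"gripper": 0.22},
    {"slide": [0,0,0],"turn": 0,"gripper": 0.2}
  ],
  "newtons": 5
}}

```text
time_s: 30.03
tcp_pos: [0.5623, 0.2373, 0.1901]
eef_rot: [-180.0, 0.0, -85.5]
contact_force: [-1.6, -0.6, 1.1]
gripper_width: 0.0183
gripper_force: 0.8
```

Call:
{"op": "send_rows", "data": {
  "moves": [
    {"slide": [0,0,0],"turn": 0,"gripper": 0.18},
    {"slide": [0,0,0],"turn": 0,"gripper": 0.16},
    {"slide": [0,0,0],"turn": 0,"gripper": 0.14},
    {"slide": [0,0,0],"turn": 0,"gripper": 0.13},
    {"slide": [0,0,0],"turn": 0,"gripper": 0.13}
  ],
  "newtons": 8
}}

```text
time_s: 30.45
tcp_pos: [0.5626, 0.2373, 0.1902]
eef_rot: [-180.0, 0.0, -85.5]
contact_force: [-0.2, -0.7, 1.5]
gripper_width: 0.0156
gripper_force: 7.4
```

```bash
python3 - <<'E'
from h import *
s=get_state(); print(s["tcp_pos"],s["contact_force"],s["gripper_width"],s["gripper_force"])
E
```

```text
[0.56257866 0.23727915 0.19018622] [-0.17702953 -0.72605503  1.48429076] 0.01563272681721809 7.419379125349224
```

The disc is clamped at 15.6 mm, which means a tilt of about 18°. I'll press a little harder so the lower edge goes fully home.

Call:
{"op": "send_rows", "data": {
  "moves": [
    {"slide": [0,0,0],"turn": 0,"gripper": 0.12},
    {"slide": [0,0,0],"turn": 0,"gripper": 0.12},
    {"slide": [0,0,0],"turn": 0,"gripper": 0.12},
    {"slide": [0,0,0],"turn": 0,"gripper": 0.12},
    {"slide": [0,0,0],"turn": 0,"gripper": 0.12}
  ],
  "newtons": 18
}}

```text
time_s: 30.87
tcp_pos: [0.5626, 0.2373, 0.1902]
eef_rot: [-180.0, 0.0, -85.5]
contact_force: [1.8, 0.4, 1.1]
gripper_width: 0.0153
gripper_force: 16.9
```

```bash
python3 fit.py | head -2
```

```text
flat [0.0528 0.     0.     0.0085] 1028.6875 1185
free [0.0431 0.0117 3.1107 0.0094] 1021.03125 1185
```

Call:
{"op": "send_rows", "data": {
  "moves": [
    {"slide": [0,0,0],"turn": 0,"gripper": 0.18},
    {"slide": [0,0,0],"turn": 0,"gripper": 0.19},
    {"slide": [0,0,0],"turn": 0,"gripper": 0.2},
    {"slide": [0,0,0],"turn": 0,"gripper": 0.21},
    {"slide": [0,0,0],"turn": 0,"gripper": 0.22}
  ],
  "newtons": 8
}}

```text
time_s: 31.33
tcp_pos: [0.5618, 0.2371, 0.1896]
eef_rot: [179.9, -0.0, -85.5]
contact_force: [-1.4, 0.7, -0.4]
gripper_width: 0.0188
gripper_force: 0.5
```

Call:
{"op": "send_rows", "data": {
  "moves": [
    {"slide": [0,0,0],"turn": 0,"gripper": 0.24},
    {"slide": [0,0,0],"turn": 0,"gripper": 0.26},
    {"slide": [0,0,0],"turn": 0,"gripper": 0.28},
    {"slide": [0,0,0],"turn": 0,"gripper": 0.3},
    {"slide": [0,0,0],"turn": 0,"gripper": 0.33}
  ]
}}

```text
time_s: 31.75
tcp_pos: [0.5623, 0.2372, 0.19]
eef_rot: [180.0, -0.0, -85.5]
contact_force: [-1.2, -0.5, -0.5]
gripper_width: 0.0274
gripper_force: 0.5
```

Call:
{"op": "send_rows", "data": {
  "moves": [
    {"slide": [0,0,0],"turn": 0,"gripper": 0.38},
    {"slide": [0,0.01,0],"turn": 0,"gripper": 0.43},
    {"slide": [0,0.02,0],"turn": 0,"gripper": 0.5},
    {"slide": [0,0.02,0],"turn": 0,"gripper": 0.55},
    {"slide": [0,0.02,0],"turn": 0,"gripper": 0.6}
  ]
}}

```text
time_s: 32.17
tcp_pos: [0.5595, 0.2371, 0.1903]
eef_rot: [-180.0, 0.0, -85.5]
contact_force: [-0.9, -0.7, -0.5]
gripper_width: 0.0495
gripper_force: 0.0
```

Call:
{"op": "send_rows", "data": {
  "moves": [
    {"slide": [0,0,-0.05],"turn": 0,"gripper": 0.6},
    {"slide": [0,0,-0.2],"turn": 0,"gripper": 0.6},
    {"slide": [0,0,-0.42],"turn": 0,"gripper": 0.6},
    {"slide": [0,0,-0.7],"turn": 0,"gripper": 0.6},
    {"slide": [0,0,-1],"turn": 0,"gripper": 0.6}
  ]
}}

```text
time_s: 32.58
tcp_pos: [0.5589, 0.2365, 0.3384]
eef_rot: [180.0, -0.0, -85.5]
contact_force: [1.6, 0.8, 1.0]
gripper_width: 0.0527
gripper_force: 0.0
```

Call:
{"op": "send_rows", "data": {
  "moves": [
    {"slide": [0.2,-0.1,0],"turn": 0,"gripper": 0.6},
    {"slide": [0.4,-0.2,0],"turn": 0,"gripper": 0.6},
    {"slide": [0.6,-0.3,0],"turn": 0,"gripper": 0.6},
    {"slide": [0.8,-0.4,0],"turn": 0,"gripper": 0.6},
    {"slide": [1,-0.5,0],"turn": 0,"gripper": 0.6}
  ]
}}

```text
time_s: 33.0
tcp_pos: [0.6465, 0.092, 0.3374]
eef_rot: [-179.9, 0.0, -85.5]
contact_force: [0.9, 1.0, -0.2]
gripper_width: 0.0532
gripper_force: 0.0
```

Call:
{"op": "send_rows", "data": {
  "moves": [
    {"slide": [0.2,-0.1,0],"turn": 0,"gripper": 0.6},
    {"slide": [0.4,-0.2,0],"turn": 0,"gripper": 0.6},
    {"slide": [0.6,-0.3,0],"turn": 0,"gripper": 0.6},
    {"slide": [0.8,-0.4,0],"turn": 0,"gripper": 0.6},
    {"slide": [0.95,-0.4,0],"turn": 0,"gripper": 0.6}
  ]
}}

```text
time_s: 33.42
tcp_pos: [0.7184, -0.0465, 0.3353]
eef_rot: [179.9, -0.0, -85.6]
contact_force: [-1.4, 0.5, -1.0]
gripper_width: 0.0529
gripper_force: 0.0
```

```bash
python3 fit.py
```

```text
flat [0.05   0.     0.     0.0002] 444.953125 513
free [ 0.0431  0.0096  2.3151 -0.0065] 428.25 513
108 ................................................ooooo..o....
109 ................................................ooooo..oo...
110 ....................X#..........................ooooo.ooo...
111 ....................XX#..........................oooo...o...
112 ....................XXX#.........................oooo..o..oo
113 ....................XXXX.........................oooooooo.oo
114 ....................XXXX#.........................oooo.....o
115 ....................#XXXX#........................oooooo..o.
116 .....................XXXX#........................oooooo..oo
117 .....................XXXXX#........................oooooo.oo
118 .....................#XXXXX........................ooooooo.o
119 .....................oXXXXX#.......................oooooo.oo
120 .....................o#XXXX#........................oooo..oo
121 ......................X#XXXX#.......................oooo..oo
122 ......................oX#XXX#.......................oooo..oo
123 .....................
[... 1809 characters left out ...]
......ooooo............o.XXXXX....................
152 ...............oooooo............o.oXXXX....................
153 ...............oooooo............o..#X##....................
154 ...............ooooo.................##.oooo................
155 ...............ooo.....................oooooo...............
156 ...............oooo.o.................ooooooo...............
157 ................oo.oo..................oooooo...............
158 ...................oo..................ooooo................
159 ..................oooo......................................
160 .................oooo.......................................
161 .................oo.........................................
```

```bash
python3 - <<'E'
from h import *
d=optics.capture("side"); z=np.linspace(0,.1,51)
b=cv2.cvtColor(np.load("st3.npz")["s"],cv2.COLOR_RGB2GRAY)
def right(r,lo,hi):  # subpixel dark->bright edge, searching leftwards from the bright side
    v=b[r].astype(float); bg=v[hi]
    for c in range(hi,lo,-1):
        if v[c-1]<(bg+70)/2: return c-1+( (bg+70)/2-v[c-1])/(v[c]-v[c-1])
for rho in (.043,.047,.05):
    f=model(rho,4)
    for y,rows,hi in ((.063,(120,122,124,126,128,130,132),299),(-.063,(144,146,148),306)):
        e=np.array([proj(d,f((0,y,q))) for q in z])
        print(rho,y,[round(right(r,280,hi)-np.interp(r,e[:,1],e[:,0]),2) for r in rows])
    print(rho,"stops",[proj(d,f((.036,y,.011))).round(1) for y in (.045,-.045)])
t=optics.capture("top")
print("arm",get_state()["tcp_pos"])
for n in ("knob","disc"): print([(round(x["p"],2),np.round(x["location"],3)) for x in optics.look_for("side",n)[:5]])
E
```

```text
Traceback (most recent call last):
TypeError: unsupported operand type(s) for -: 'NoneType' and 'float'
```

```bash
python3 - <<'E'
from h import *
d=optics.capture("side"); z=np.linspace(0,.1,51)
b=cv2.cvtColor(np.load("st3.npz")["s"],cv2.COLOR_RGB2GRAY)
def right(r,lo,hi):
    v=b[r].astype(float); T=140
    for c in range(hi,lo,-1):
        if v[c]>=T>v[c-1]: return c-1+(T-v[c-1])/(v[c]-v[c-1])
    return np.nan
for rho in (.043,.047,.05):
    f=model(rho,4)
    for y,rows,hi in ((.063,(122,124,126,128,130,132,134),299),(-.063,(142,144,146,148),304)):
        e=np.array([proj(d,f((0,y,q))) for q in z[::-1]])
        print(rho,y,[round(right(r,280,hi)-np.interp(r,e[:,1],e[:,0]),2) for r in rows])
    print(rho,"stops",[proj(d,f((.036,y,.011))).round(1) for y in (.045,-.045)])
for n in ("knob","disc"): print([(round(x["p"],2),np.round(x["location"],3)) for x in optics.look_for("side",n)[:5]])
E
```

```text
0.043 0.063 [np.float64(-0.01), np.float64(-0.01), np.float64(-0.03), np.float64(-0.27), np.float64(-0.15), np.float64(-0.04), np.float64(-0.07)]
0.043 -0.063 [np.float64(5.05), np.float64(4.16), np.float64(3.04), np.float64(2.97)]
0.043 stops [array([304.4, 134.1]), array([308.9, 149.5])]
0.047 0.063 [np.float64(-1.12), np.float64(-1.12), np.float64(-1.14), np.float64(-1.37), np.float64(-1.25), np.float64(-1.13), np.float64(-1.16)]
0.047 -0.063 [np.float64(3.87), np.float64(2.99), np.float64(1.88), np.float64(1.82)]
0.047 stops [array([305.5, 134. ]), array([310. , 149.4])]
0.05 0.063 [np.float64(-1.95), np.float64(-1.95), np.float64(-1.97), np.float64(-2.2), np.float64(-2.07), np.float64(-1.95), np.float64(-1.98)]
0.05 -0.063 [np.float64(3.0), np.float64(2.12), np.float64(1.01), np.float64(0.95)]
0.05 stops [array([306.3, 134. ]), array([310.8, 149.3])]
[]
[(0.92, array([ 0.341, -0.202,  0.098])), (0.67, array([ 0.163, -0.312,  0.09 ])), (0.54, array([ 0.371, -0.58 ,  0.142]))]
```

```bash
cat > fit2.py <<'E'
from h import *
from scipy.optimize import least_squares
d=optics.capture("side"); b=cv2.cvtColor(d["img"],cv2.COLOR_RGB2GRAY).astype(float)
rows=np.r_[112:137,139:147]; ob=[]
for r in rows:
    v=b[r]; g=184
    c=next(c for c in range(300 if r<137 else 304,280,-1) if v[c]<150)   # last clearly dark pixel
    ob.append(c+.5+np.clip((g-v[c+1])/(g-min(v[c],v[c-1],130)),0,1))
ob=np.array(ob)-.0
q=np.linspace(0,2*np.pi,360)
def pred(xb,phi,y,rho=.043,h=4.):
    f=model(rho,h); Q=R.from_euler('y',-phi,degrees=True).as_matrix()
    p=np.array([proj(d,f(np.array([xb,y,-.006])+Q@np.array([.006,.085*np.sin(t),.085+.085*np.cos(t)]))) for t in q])
    H=cv2.convexHull(p.astype(np.float32))[:,0]; i=H[:,1].argmin(); j=H[:,1].argmax()
    out=[]
    for r in rows:
        xs=[a[0]+(r-a[1])*(c[0]-a[0])/(c[1]-a[1]) for a,c in zip(H,np.roll(H,-1,0)) if (a[1]-r)*(c[1]-r)<=0 and a[1]!=c[1]]
        out.append(max(xs) if xs else 285)
    return np.array(out)
print("flat residual px",(ob-pred(0,0,0)).round(1))
for y in (-.003,0,.003):
    r=least_squares(lambda p:ob-pred(p[0]/1000,p[1],y),[4,1],diff_step=.01,loss="soft_l1"); print(y,"xb mm, phi deg",r.x.round(2),r.cost.round(2))
    # physically coupled: touches the plate's top edge, xb = 106 tan phi
    r=least_squares(lambda p:ob-pred(.106*np.tan(np.radians(p[0])),p[0],y),[1],diff_step=.01,loss="soft_l1"); print("   coupled phi",r.x.round(2),r.cost.round(2))
E
python3 fit2.py
```

```text
flat residual px [-0.2  0.5  0.6  1.   0.6  0.4  1.2  0.8  1.3  1.   1.3  0.9  1.6  1.2
  1.8  1.5  1.8  1.9  2.   2.   2.3  2.3  2.6  2.6  2.9  4.2  2.6  2.5
  2.9  2.9  2.5  2.9  2.9]
-0.003 xb mm, phi deg [10.33  4.9 ] 1.81
   coupled phi [5.79] 2.35
0 xb mm, phi deg [10.21  5.15] 1.8
   coupled phi [5.62] 1.95
0.003 xb mm, phi deg [10.1  5.4] 1.81
   coupled phi [5.45] 1.81
```

The right-edge fit is clear: the plate is where modelled, but the disc's lower edge stands 10 mm off it and the disc leans only on the plate's top edge, 5.4° too far. The fix is to pinch the top again and lift a few mm. The hanging lower edge will then swing back onto the plate, and I lower it there.

Call:
{"op": "send_rows", "data": {
  "moves": [
    {"slide": [-0.2,0.09,0],"turn": 0,"gripper": 0.6},
    {"slide": [-0.4,0.18,0],"turn": 0,"gripper": 0.6},
    {"slide": [-0.6,0.27,0],"turn": 0,"gripper": 0.6},
    {"slide": [-0.8,0.36,0],"turn": 0,"gripper": 0.6},
    {"slide": [-1,0.45,0],"turn": 0,"gripper": 0.6}
  ]
}}

```text
time_s: 34.13
tcp_pos: [0.6363, 0.1026, 0.3371]
eef_rot: [-179.9, 0.0, -85.4]
contact_force: [0.8, -0.3, -0.2]
gripper_width: 0.0527
gripper_force: 0.0
```

Call:
{"op": "send_rows", "data": {
  "moves": [
    {"slide": [-0.2,0.09,0],"turn": 0,"gripper": 0.6},
    {"slide": [-0.4,0.18,0],"turn": 0,"gripper": 0.6},
    {"slide": [-0.6,0.27,0],"turn": 0,"gripper": 0.6},
    {"slide": [-0.8,0.36,0],"turn": 0,"gripper": 0.6},
    {"slide": [-0.95,0.45,0],"turn": 0,"gripper": 0.6}
  ]
}}

```text
time_s: 34.55
tcp_pos: [0.5575, 0.2401, 0.337]
eef_rot: [-180.0, 0.1, -85.4]
contact_force: [1.0, 0.4, -0.3]
gripper_width: 0.0528
gripper_force: 0.0
```

Call:
{"op": "send_rows", "data": {
  "moves": [
    {"slide": [0,0,0],"turn": 0,"gripper": 0.6},
    {"slide": [0,0,0],"turn": 0,"gripper": 0.6},
    {"slide": [0,0,0],"turn": 0,"gripper": 0.6},
    {"slide": [0,0,0],"turn": 0,"gripper": 0.6},
    {"slide": [0,0,0],"turn": 0,"gripper": 0.6}
  ]
}}

```text
time_s: 34.97
tcp_pos: [0.5596, 0.2365, 0.3365]
eef_rot: [-180.0, 0.0, -85.6]
contact_force: [0.3, 0.2, -0.0]
gripper_width: 0.0528
gripper_force: 0.0
```

```bash
python3 -c "
from h import *
go(.559,.237,.186,-85.8)"
```

```text
slide [-0.003  0.004  1.003] turn 0.003 at [0.5596 0.2365 0.3365] -85.6 F [ 0.3  0.2 -0. ]
```

Call:
{"op": "send_rows", "data": {
  "moves": [
    {"slide": [0,0,0.2],"turn": 0,"gripper": 0.6},
    {"slide": [0,0,0.35],"turn": 0,"gripper": 0.6},
    {"slide": [0,0,0.48],"turn": 0,"gripper": 0.6},
    {"slide": [0,0,0.58],"turn": 0,"gripper": 0.6},
    {"slide": [0,0,0.66],"turn": 0,"gripper": 0.6}
  ]
}}

```text
time_s: 35.38
tcp_pos: [0.5592, 0.2358, 0.2356]
eef_rot: [179.9, -0.1, -85.6]
contact_force: [0.7, 0.1, -0.7]
gripper_width: 0.0526
gripper_force: 0.0
```

Call:
{"op": "send_rows", "data": {
  "moves": [
    {"slide": [0,0,0.07],"turn": 0,"gripper": 0.6},
    {"slide": [0,0,0.14],"turn": 0,"gripper": 0.6},
    {"slide": [0,0,0.21],"turn": 0,"gripper": 0.55},
    {"slide": [0,0,0.28],"turn": 0,"gripper": 0.5},
    {"slide": [0,0,0.34],"turn": 0,"gripper": 0.45}
  ]
}}

```text
time_s: 35.8
tcp_pos: [0.5594, 0.2369, 0.1854]
eef_rot: [180.0, 0.0, -85.5]
contact_force: [-0.6, -1.0, -0.2]
gripper_width: 0.0426
gripper_force: 0.0
```

Call:
{"op": "send_rows", "data": {
  "moves": [
    {"slide": [0,0,0],"turn": 0,"gripper": 0.4},
    {"slide": [0,0,0],"turn": 0,"gripper": 0.35},
    {"slide": [0,0,0],"turn": 0,"gripper": 0.3},
    {"slide": [0,0,0],"turn": 0,"gripper": 0.26},
    {"slide": [0,0,0],"turn": 0,"gripper": 0.23}
  ],
  "newtons": 8
}}

```text
time_s: 36.22
tcp_pos: [0.5593, 0.2372, 0.1871]
eef_rot: [-180.0, 0.0, -85.5]
contact_force: [-2.5, 0.2, 2.0]
gripper_width: 0.0218
gripper_force: 0.9
```

Call:
{"op": "send_rows", "data": {
  "moves": [
    {"slide": [0,0,0],"turn": 0,"gripper": 0.2},
    {"slide": [0,0,0],"turn": 0,"gripper": 0.17},
    {"slide": [0,0,0],"turn": 0,"gripper": 0.15},
    {"slide": [0,0,0],"turn": 0,"gripper": 0.12},
    {"slide": [0,0,0],"turn": 0,"gripper": 0.1}
  ],
  "newtons": 20
}}

```text
time_s: 36.63
tcp_pos: [0.5601, 0.2373, 0.1872]
eef_rot: [-179.9, 0.0, -85.5]
contact_force: [0.4, 0.4, 3.4]
gripper_width: 0.0164
gripper_force: 18.5
```

Call:
{"op": "send_rows", "data": {
  "moves": [
    {"slide": [0,0,-0.01],"turn": 0,"gripper": 0.1},
    {"slide": [0,0,-0.02],"turn": 0,"gripper": 0.1},
    {"slide": [0,0,-0.03],"turn": 0,"gripper": 0.1},
    {"slide": [0,0,-0.04],"turn": 0,"gripper": 0.1},
    {"slide": [0,0,-0.04],"turn": 0,"gripper": 0.1}
  ]
}}

```text
time_s: 37.05
tcp_pos: [0.5593, 0.237, 0.1919]
eef_rot: [180.0, -0.0, -85.5]
contact_force: [3.8, 0.7, -7.5]
gripper_width: 0.014
gripper_force: 18.3
```

The weight is on the fingers, the width closed from 16.4 to 14.0 mm, and the plate pushes back with 3.8 N: the lower edge has swung onto it. Lower.

Call:
{"op": "send_rows", "data": {
  "moves": [
    {"slide": [0,0,0.012],"turn": 0,"gripper": 0.1},
    {"slide": [0,0,0.024],"turn": 0,"gripper": 0.1},
    {"slide": [0,0,0.036],"turn": 0,"gripper": 0.1},
    {"slide": [0,0,0.044],"turn": 0,"gripper": 0.1},
    {"slide": [0,0,0.044],"turn": 0,"gripper": 0.1}
  ]
}}

```text
time_s: 37.47
tcp_pos: [0.56, 0.2371, 0.1878]
eef_rot: [-179.9, 0.0, -85.5]
contact_force: [-0.8, -0.6, 7.1]
gripper_width: 0.0142
gripper_force: 19.6
```

```bash
python3 -c "
from h import *
s=get_state(); print(s['tcp_pos'],s['contact_force'],s['moment'],s['gripper_width'])"
```

```text
[0.55999176 0.23714298 0.18776038] [-0.77532632 -0.59051328  7.09099236] [-0.12939013 -0.36964209 -0.0078473 ] 0.014225187016054778
```

Call:
{"op": "send_rows", "data": {
  "moves": [
    {"slide": [0,0,-0.01],"turn": 0,"gripper": 0.165},
    {"slide": [0,0,-0.01],"turn": 0,"gripper": 0.175},
    {"slide": [0,0,-0.01],"turn": 0,"gripper": 0.185},
    {"slide": [0,0,-0.01],"turn": 0,"gripper": 0.195},
    {"slide": [0,0,-0.01],"turn": 0,"gripper": 0.21}
  ],
  "newtons": 8
}}

```text
time_s: 37.88
tcp_pos: [0.5588, 0.2368, 0.187]
eef_rot: [179.9, -0.0, -85.5]
contact_force: [-1.9, -0.3, 1.0]
gripper_width: 0.0178
gripper_force: 0.7
```

Call:
{"op": "send_rows", "data": {
  "moves": [
    {"slide": [0,0,0],"turn": 0,"gripper": 0.23},
    {"slide": [0,0,0],"turn": 0,"gripper": 0.25},
    {"slide": [0,0,0],"turn": 0,"gripper": 0.27},
    {"slide": [0,0,0],"turn": 0,"gripper": 0.3},
    {"slide": [0,0,0],"turn": 0,"gripper": 0.33}
  ]
}}

```text
time_s: 38.3
tcp_pos: [0.5594, 0.237, 0.1872]
eef_rot: [-180.0, -0.0, -85.5]
contact_force: [-0.1, -0.7, -0.4]
gripper_width: 0.0276
gripper_force: 0.0
```

Call:
{"op": "send_rows", "data": {
  "moves": [
    {"slide": [0,0,0],"turn": 0,"gripper": 0.38},
    {"slide": [0,0,0],"turn": 0,"gripper": 0.43},
    {"slide": [0,0,0],"turn": 0,"gripper": 0.5},
    {"slide": [0,0,0],"turn": 0,"gripper": 0.55},
    {"slide": [0,0,0],"turn": 0,"gripper": 0.6}
  ]
}}

```text
time_s: 38.72
tcp_pos: [0.5594, 0.237, 0.1873]
eef_rot: [180.0, -0.0, -85.5]
contact_force: [0.5, 0.4, -0.3]
gripper_width: 0.0491
gripper_force: 0.0
```

Call:
{"op": "send_rows", "data": {
  "moves": [
    {"slide": [0,0,-0.05],"turn": 0,"gripper": 0.6},
    {"slide": [0,0,-0.2],"turn": 0,"gripper": 0.6},
    {"slide": [0,0,-0.42],"turn": 0,"gripper": 0.6},
    {"slide": [0,0,-0.7],"turn": 0,"gripper": 0.6},
    {"slide": [0,0,-1],"turn": 0,"gripper": 0.6}
  ]
}}

```text
time_s: 39.13
tcp_pos: [0.5588, 0.2365, 0.3356]
eef_rot: [180.0, -0.0, -85.5]
contact_force: [2.1, 0.7, 1.3]
gripper_width: 0.0522
gripper_force: 0.0
```

Call:
{"op": "send_rows", "data": {
  "moves": [
    {"slide": [0.2,-0.1,0],"turn": 0,"gripper": 0.6},
    {"slide": [0.4,-0.2,0],"turn": 0,"gripper": 0.6},
    {"slide": [0.6,-0.3,0],"turn": 0,"gripper": 0.6},
    {"slide": [0.8,-0.4,0],"turn": 0,"gripper": 0.6},
    {"slide": [1,-0.5,0],"turn": 0,"gripper": 0.6}
  ]
}}

```text
time_s: 39.55
tcp_pos: [0.6464, 0.092, 0.3346]
eef_rot: [-179.9, 0.0, -85.5]
contact_force: [0.2, 0.8, -0.1]
gripper_width: 0.0528
gripper_force: 0.0
```

Call:
{"op": "send_rows", "data": {
  "moves": [
    {"slide": [0.2,-0.1,0],"turn": 0,"gripper": 0.6},
    {"slide": [0.4,-0.2,0],"turn": 0,"gripper": 0.6},
    {"slide": [0.6,-0.3,0],"turn": 0,"gripper": 0.6},
    {"slide": [0.8,-0.4,0],"turn": 0,"gripper": 0.6},
    {"slide": [0.95,-0.4,0],"turn": 0,"gripper": 0.6}
  ]
}}

```text
time_s: 39.97
tcp_pos: [0.7183, -0.0464, 0.3326]
eef_rot: [179.9, -0.0, -85.6]
contact_force: [-1.8, 0.6, -1.6]
gripper_width: 0.053
gripper_force: 0.0
```

```bash
python3 fit2.py
```

```text
flat residual px [-0.2 -0.6 -0.1  0.  -0.3 -0.5 -0.3 -0.3 -0.1 -0.2  0.1 -0.2 -0.3 -0.
  0.5  0.1 -0.1  0.4  0.   0.1 -1.5 -0.1  0.5  0.3 -1.   4.2  1.8  0.4
  0.1  0.5  0.2  0.2  0.6]
-0.003 xb mm, phi deg [1.49 1.28] 6.01
   coupled phi [0.63] 6.3
0 xb mm, phi deg [1.41 1.46] 6.01
   coupled phi [0.5] 6.56
0.003 xb mm, phi deg [1.33 1.64] 6.02
   coupled phi [0.38] 6.89
```

The disc now lies flat: residuals are about 0 px and the lower edge is within 1–1.5 mm. One last check of the knob height, then hand in.

```bash
python3 - <<'E'
from h import *
d=optics.capture("side"); b=cv2.cvtColor(d["img"],cv2.COLOR_RGB2GRAY)
a=np.radians(4); k=A[:2]-.135*np.array([np.cos(a),np.sin(a)])
for z in (.133,.145): print("cap if top at",z,proj(d,[*k,z]).round(1))
for r in range(138,162): print(r," ".join(f"{v:3d}" for v in b[r,240:262]))
for n in ("disc_small","jar","bottle"): print(n,[(round(x["p"],2),np.round(x["location"],3)) for x in optics.look_for("side",n)[:2]])
E
```

```text
cap if top at 0.133 [250.2 144.6]
cap if top at 0.145 [250.1 142. ]
138  68  67  67  76 140 189 186 183 184 183 183 183 186 186 186 183 182 184 186 186 184 187
139  67  66  64  61  96 184 184 184 185 185 186 184 184 185 183 182 181 186 186 185 187 187
140  67  66  59  56  88 169 186 185 185 185 184 185 183 184 184 181 180 186 189 188 186 186
141  63  60  50  56 116 188 184 184 187 186 188 185 187 188 182 185 186 184 186 188 186 185
142  57  56  53  57 144 180 187 185 174 172 169 168 172 184 186 185 185 185 184 184 188 186
143  55  45  48  81 143 189 188 167  94  91 121  89  88 145 177 188 186 187 184 187 185 184
144  37  47  82 144 190 189 168  24  81 163 206 175 144  33 116 177 190 185 186 184 185 183
145  46  78 144 192 190 185  58  38 129 193 190 193 184  17  38 123 189 186 183 183 186 186
146  82 143 189 186 188 187  56  18  58 150 155 155 106  30  36 124 190 184 182 183 185 184
147 144 189 184 184 185 188  51  28  28  28  28  29  28  27  33 123 190 184 183 185 186 185
148 188 187 184 183 186 187  53   0  26  36  33  32  28   2  33 123 191 185 182 185 183 187
149 186 184 184 184 
[... 699 characters left out ...]
 160 160 157 160
157 180 180 181 182 183 163 162  73 101 106 113 110 108 101  87 164 160 160 160 159 157 159
158 180 180 180 181 179 123  76  75  68  83  95  96  89  67  85 165 160 159 160 161 158 160
159 181 183 181 183 182 160  99  81  65  73  76  71  72  65  88 163 160 161 160 159 162 163
160 181 181 180 181 183 182 136 117 107  79  77  75  80 114 122 167 163 159 157 156 154 154
161 181 180 182 183 181 180 112 168 157  96  93  88  98 159 151 149 141 128 119 110  89  82
disc_small [(0.66, array([ 0.589, -0.244,  0.091])), (0.27, array([0.574, 0.21 , 0.196]))]
jar [(0.92, array([ 0.735, -0.032,  0.049])), (0.48, array([0.555, 0.212, 0.057]))]
bottle [(0.97, array([ 0.792, -0.049,  0.106]))]
```

The knob's cap sits at (250,145), exactly where it belongs when home. The other objects have not moved.

```bash
python3 -c "
from plant import order
print(order.close_job())"
```

```text
the job is handed in; nothing more can be done
None
```

The job is handed in: the plunger is home in the notch with the head locked, and the large disc is on the two bars, flat against the plate to within about 1.5 mm (measured in the side camera), after lifting it once to reseat its lower edge.

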